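# Shut the open vials, then lift the vial rack and hold it level

## Task

Some of the flip-cap vials in the plywood rack stand open: with the rack still on the mat, press their caps fully shut. Then take the rack by the middle of its wooden grip rail, lift it about 10 cm clear of the cutting mat, keeping it level and the vials in their holes, and finish while still holding it there, level and still, so that the clippings under it can be brushed away. Leave the other things on the bench standing where they are and do not bump the model engine.

Things in the scene. Friction and masses are not known exactly. Their poses are not given: they have to be found in the camera images.
- rack_handle (a point): Centre of the wooden grip rail on top of the vial rack: rail 18 mm thick, 24 mm high, 160 mm long, on a 9 mm thick centre board with a 100 mm long, 30 mm high hand slot under the rail. The point is 112 mm above the rack's underside, over its balance point. z up, y along the rail, x across it. Highest part of the rack.
- rack_underside (a point): Centre of the underside of the loose plywood rack (150 x 200 mm base, 124 mm tall, about 0.4 to 0.7 kg with vials); same axes as the handle. It stands on the 3 mm thick green cutting mat. Two rows of three holes, 60 mm apart: front row at x = -50 mm, back row at x = +50 mm, y = -60, 0, 60 mm; the rail runs between the rows.
- vial_f1_mouth (a point): Mouth centre of a clear flip-cap vial with the red cap, 25 mm diameter, loose in a hole of the front row and standing on the rack's base board; the mouth is 60 mm above its foot, 68 mm above the rack's underside. z up the vial; x points from the cap's hinge (14 mm from this point at mouth height, on the rack's outer side) to the thumb tab (inner side).
- cap_f1 (a joint): Hinge angle of the red cap of vial_f1: 0 = fully shut, 1.57 = upright, more = leaning outwards, at most 2.2. Disc 28 mm across, 6 mm thick, 12 mm wide thumb tab ending 36 mm from the hinge; shut, its top is 6 mm above the mouth. Stays at the angle where it is left; about 0.25 N at the tab moves it; no latch.
- vial_f2_mouth (a point): Mouth centre of a clear flip-cap vial with the orange cap, 25 mm diameter, loose in a hole of the front row and standing on the rack's base board; the mouth is 60 mm above its foot, 68 mm above the rack's underside. z up the vial; x points from the cap's hinge (14 mm from this point at mouth height, on the rack's outer side) to the thumb tab (inner side).
- cap_f2 (a joint): Hinge angle of the orange cap of vial_f2: 0 = fully shut, 1.57 = upright, more = leaning outwards, at most 2.2. Disc 28 mm across, 6 mm thick, 12 mm wide thumb tab ending 36 mm from the hinge; shut, its top is 6 mm above the mouth. Stays at the angle where it is left; about 0.25 N at the tab moves it; no latch.
- vial_f3_mouth (a point): Mouth centre of a clear flip-cap vial with the blue cap, 25 mm diameter, loose in a hole of the front row and standing on the rack's base board; the mouth is 60 mm above its foot, 68 mm above the rack's underside. z up the vial; x points from the cap's hinge (14 mm from this point at mouth height, on the rack's outer side) to the thumb tab (inner side).
- cap_f3 (a joint): Hinge angle of the blue cap of vial_f3: 0 = fully shut, 1.57 = upright, more = leaning outwards, at most 2.2. Disc 28 mm across, 6 mm thick, 12 mm wide thumb tab ending 36 mm from the hinge; shut, its top is 6 mm above the mouth. Stays at the angle where it is left; about 0.25 N at the tab moves it; no latch.
- vial_b1_mouth (a point): Mouth centre of a clear flip-cap vial with the green cap, 25 mm diameter, loose in a hole of the back row and standing on the rack's base board; the mouth is 60 mm above its foot, 68 mm above the rack's underside. z up the vial; x points from the cap's hinge (14 mm from this point at mouth height, on the rack's outer side) to the thumb tab (inner side).
- cap_b1 (a joint): Hinge angle of the green cap of vial_b1: 0 = fully shut, 1.57 = upright, more = leaning outwards, at most 2.2. Disc 28 mm across, 6 mm thick, 12 mm wide thumb tab ending 36 mm from the hinge; shut, its top is 6 mm above the mouth. Stays at the angle where it is left; about 0.25 N at the tab moves it; no latch.
- vial_b2_mouth (a point): Mouth centre of a clear flip-cap vial with the yellow cap, 25 mm diameter, loose in a hole of the back row and standing on the rack's base board; the mouth is 60 mm above its foot, 68 mm above the rack's underside. z up the vial; x points from the cap's hinge (14 mm from this point at mouth height, on the rack's outer side) to the thumb tab (inner side).
- cap_b2 (a joint): Hinge angle of the yellow cap of vial_b2: 0 = fully shut, 1.57 = upright, more = leaning outwards, at most 2.2. Disc 28 mm across, 6 mm thick, 12 mm wide thumb tab ending 36 mm from the hinge; shut, its top is 6 mm above the mouth. Stays at the angle where it is left; about 0.25 N at the tab moves it; no latch.
- vial_b3_mouth (a point): Mouth centre of a clear flip-cap vial with the purple cap, 25 mm diameter, loose in a hole of the back row and standing on the rack's base board; the mouth is 60 mm above its foot, 68 mm above the rack's underside. z up the vial; x points from the cap's hinge (14 mm from this point at mouth height, on the rack's outer side) to the thumb tab (inner side).
- cap_b3 (a joint): Hinge angle of the purple cap of vial_b3: 0 = fully shut, 1.57 = upright, more = leaning outwards, at most 2.2. Disc 28 mm across, 6 mm thick, 12 mm wide thumb tab ending 36 mm from the hinge; shut, its top is 6 mm above the mouth. Stays at the angle where it is left; about 0.25 N at the tab moves it; no latch.
- glue1: Bystander, loose: glue bottle, white with blue pointed cap, 32 mm diameter, 118 mm tall. Origin at the centre of its foot.
- glue2: Bystander, loose: second glue bottle, white with blue pointed cap, 32 mm diameter, 118 mm tall. Origin at the centre of its foot.
- paint_black: Bystander, loose: black paint jar, 42 mm diameter, 42 mm tall. Origin at the centre of its foot.
- paint_white: Bystander, loose: white paint jar, 42 mm diameter, 42 mm tall. Origin at the centre of its foot.
- tweezers: Bystander, loose: steel tweezers lying flat, 135 mm long along x, 6 mm high; origin near the middle.
- dish: Bystander, loose: round clear shallow dish, 94 mm diameter, 11 mm high. Origin at the centre of its foot.
- spray_can: Bystander, loose: green spray can, 52 mm diameter, 148 mm tall. Origin at the centre of its foot.
- engine: Bystander, fixed: scale-model engine on a wooden post on a 170 x 170 mm board, 210 mm tall. Origin at the centre of the board's underside.
Mind the look-alikes: they are no part of the job. What is shaped like the part that bears vial_f2_mouth but pink is not meant.

How it is judged:
By the outcome, as a careful person would: the job done as asked, in the order asked, and still so for the second after the job is handed in, while the arm keeps its last pose, push and grip.
It also fails if it takes over 53 s, if anything falls off the work surface, if the arm or the gripper's body presses on something with over 40 N, if the wrist force passes 120 N, or if a joint passes its speed limit or range.

## Robot

A 7-joint arm with a two-finger parallel gripper is mounted at the origin on the work surface. World frame = base frame: x ahead of the robot, y to its left, z up, the work surface at z = 0. Lengths are in m, angles in rad, forces in N, time in s.
With the tool pointing down it reaches from about 0.4 to 0.9 m from the base axis. Payload 5.5 kg.
Tool frame: the origin (TCP) lies between the finger pads; the fingertips stand 8 mm ahead of it and the grasp point (between the pads) lies 11 mm behind it (tips_ahead is the distance from the TCP to the fingertips, in m); z points along the fingers, y is the line along which they close (so a half turn about z gives the same grasp; the last joint's range is limited). The gripper opens to 92 mm and grips with 3 to 60 N. Pads are 19 mm wide; open, the fingers measure 130 mm over their backs; the gripper's body (75 mm by 190 mm) begins 47 mm behind the grasp point.
Start: joints at [1.469, 0.501, -0.427, 1.55, 0.221, 1.138, -0.21], TCP at [0.232, -0.607, 0.206] pointing down, gripper open.
Joint ranges: [-2.88, 2.88], [-0.31, 2.03], [-1.54, 1.56], [0.2, 2.42], [-1.41, 4.55], [0.19, 2.02], [-2.57, 2.57]. Speed limits (rad/s): [2.57, 2.57, 3.14, 3.14, 3.14, 3.14, 3.14].

## Interface

Orientations are given as a unit quaternion [x, y, z, w].
In Python, from rig import get_state, camera, close_job, find_in, masks_of, tips_ahead gives the robot as it stands.
- The arm moves only by the tool play_rows, never from a script. Its argument "increments" is a list of rows, each an object with "travel": the shift along the tool's x, y, z in m, a list of three; "twist": the turn about the tool's z in rad. In form: [{"travel": [tx, ty, tz], "twist": twist}, ...]. A call has 1 to 5 rows; each row shifts and turns the commanded pose from where the row before left it, along the tool's axes as they then stand; what a row does not reach is not made up. A row lasts 1/12 s, in which the tool goes at most 41.7 mm and 7.16 degrees, less where a joint would pass 70% of its speed; a pose out of reach is approached as far as the arm can. A call is refused whole if a number of a shift passes 0.0417 or a number of a turn 0.125, either way. A call with a gripper value outside its range is refused whole. "claw" is the closure, from 0 (fully open) to 1 (shut), set as the call begins (left out, the last holds). The fingers move at their own pace and stop on an object; "grip_force" is the grip in N (left out, the last holds). Time passes only in rows, so rows that do not move let the fingers close. It gives the time, the measured TCP pose, the force, the opening and the grip force at its end, in the units of the state.
- get_state(): the state, without advancing time (a new reading comes with each control period).
- camera(name): name is "side" or "top" or "wrist"; returns a dict with "color" (420x560x3 uint8, red, green, blue), "fx", "fy", "cx", "cy" (pixels), "dist" ([k1, k2, p1, p2, k3] as OpenCV has them; the pictures are not rectified), "extrinsics" (4x4, takes a point from camera to world coordinates). Camera axes: x right, y down, z forward; pixel columns grow to the right and rows downward; lengths in m; the calibration is good to about 2 mm. A picture is of the moment at which its call begins. There is no depth.
- close_job(): hands the job in; it is judged then, once.
Trained networks look in a picture, given as the dict that the camera call returned (one of the last four; its "shot" number tells which), for a name from the list of things; names that differ only in an ending like _2 or _b are one class to them, and where a whole thing is asked for, a point or a joint stands for the part that bears it (a point fixed in the world has none). Each returns a list of dicts, best first, with "score" (0 to 1); they miss things now and then, are a little off and sometimes report something else, mostly with a low value. They report only what shows in the picture. A call takes as long as a camera call. They do not tell look-alikes from the thing itself.
- find_in(picture, name): "extent" ([left, top, right, bottom] as shares, 0 to 1, of the picture: columns of its width, rows of its height, round what is visible of it).
- masks_of(picture, name): "mask" (420x560 bool, what is visible of it) and "extent" ([left, top, right, bottom] as shares, 0 to 1, of the picture: columns of its width, rows of its height, round what is visible of it).
The state is a dict: "clock": time; "qpos": joint angles; "joint_velocities": joint speeds; "joint_torque": joint torques, N m; "ee_pos": TCP position; "tcp_rot": TCP orientation; "force": force on the tool from outside, world axes, zero at the start; "wrist_torque": the same for the moment, N m; "grip_width": finger opening in m; "finger_force": force on a finger pad.
Only numpy, scipy, OpenCV 4.12 (cv2) and the standard library are available. Lean on these libraries where they do the work, as an engineer would, in place of code of your own. Each camera call takes 0.05 s, during which the arm holds its last target. There are 200 camera calls.

## Working session

There is one attempt and no reset: what is moved stays moved. The work goes in short steps, Python scripts to look and compute and a tool call to move; the robot and the scene stay as the last step left them, time stands still between calls to the robot, and variables do not carry over. Pictures are saved under pics/ and viewed, at most 10 in all, crops included, and the job is handed in when it is done.

Besides the shell and the picture viewer there is one more tool, called after ">>>" by a JSON object that holds its "api" and its "payload". play_rows: Moves the arm, as the interface text tells. Its arguments: {"type":"object","properties":{"increments":{"type":"array","items":{"type":"object","properties":{"travel":{"type":"array","items":{"type":"number"}},"twist":{"type":"number"}}}},"claw":{"type":"number"},"grip_force":{"type":"number"}},"required":["increments"]}

```bash
mkdir -p pics; cat > h.py <<'E'
import numpy as np, cv2
from rig import *
def K(c): return np.array([[c['fx'],0,c['cx']],[0,c['fy'],c['cy']],[0,0,1.]])
def ray(c,u,v):
    p=cv2.undistortPoints(np.array([[[u,v]]],float),K(c),np.array(c['dist']))[0,0]
    E=np.array(c['extrinsics']);return E[:3,3],E[:3,:3]@np.array([p[0],p[1],1])
def at_z(c,u,v,z):
    o,d=ray(c,u,v);return o+d*(z-o[2])/d[2]
def proj(c,P):
    E=np.linalg.inv(np.array(c['extrinsics']));r,_=cv2.Rodrigues(E[:3,:3])
    return cv2.projectPoints(np.array(P,float).reshape(-1,1,3),r,E[:3,3],K(c),np.array(c['dist']))[0][:,0]
def save(c,n): cv2.imwrite('pics/'+n,cv2.cvtColor(c['color'],cv2.COLOR_RGB2BGR))
E
python3 - <<'E'
from h import *
s=get_state();print(s)
for n in ['top','side']:
    c=camera(n);save(c,n+'0.png');print(n,c['fx'],np.round(c['extrinsics'],3).tolist())
    for k in ['rack_handle','vial_f1_mouth','engine']:
        print(k,[(round(d['score'],2),(np.array(d['extent'])*[560,420,560,420]).round().tolist()) for d in find_in(c,k)])
E
```

```text
{'clock': 0.0, 'qpos': array([ 1.46918254,  0.50185262, -0.42677415,  1.55144605,  0.22078051,
        1.13832183, -0.21031289]), 'joint_velocities': array([-1.08676685e-04,  5.14219367e-05,  1.11554214e-03, -9.67139822e-05,
       -1.40186138e-03,  1.35683765e-03,  5.68260219e-04]), 'joint_torque': array([-1.11305712e-04, -5.66594160e+01, -5.81592008e+00, -2.79112941e+01,
       -6.85634860e-02,  3.08418379e-02,  1.90034089e-04]), 'ee_pos': array([ 0.23159046, -0.60653868,  0.20477556]), 'tcp_rot': array([ 9.83407821e-01,  1.81405844e-01, -1.43450918e-04, -9.77747060e-04]), 'force': array([-0.4411957 , -0.58369875,  0.26686926]), 'wrist_torque': array([ 0.01022687, -0.04035252,  0.01163203]), 'finger_force': 0.0, 'grip_width': 0.09183811223236664}
top 429.59060081606333 [[-0.0, -0.997, 0.073, 0.399], [-1.0, 0.001, 0.009, -0.009], [-0.009, -0.073, -0.997, 1.235], [0.0, 0.0, 0.0, 1.0]]
rack_handle [(0.69, [221.0, 156.0, 297.0, 219.0])]
vial_f1_mouth [(0.44, [230.0, 192.0, 244.0, 206.0])]
engine [(0.93, [89.0, 152.0, 165.0, 222.0])]
side 401.3367891187169 [[-0.949, -0.192, 0.25, 0.222], [-0.315, 0.589, -0.744, 0.742], [-0.005, -0.785, -0.62, 0.706], [0.0, 0.0, 0.0, 1.0]]
rack_handle [(0.63, [197.0, 184.0, 285.0, 275.0])]
vial_f1_mouth [(0.54, [236.0, 238.0, 250.0, 259.0])]
engine [(0.87, [91.0, 289.0, 212.0, 420.0]), (0.68, [235.0, 356.0, 292.0, 405.0])]
```

```bash
python3 -c "
import cv2,numpy as np
a=cv2.imread('pics/top0.png');b=cv2.imread('pics/side0.png')
cv2.imwrite('pics/both.png',np.vstack([a,b])[:, :])"
```

```text
(no output)
```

View pics/top0.png

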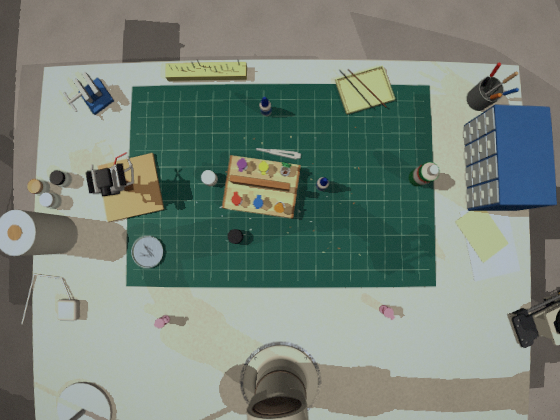

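View pics/side0.png

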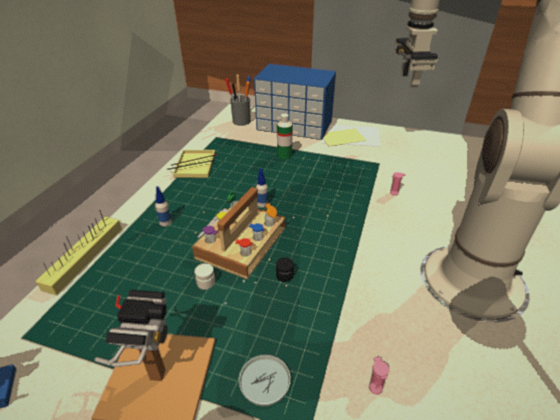

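```bash
python3 - <<'E'
from h import *
a=cv2.imread('pics/top0.png')[148:226,214:306];b=cv2.imread('pics/side0.png')[180:280,190:290]
f=lambda i:cv2.resize(i,(400,int(i.shape[0]*400/i.shape[1])),interpolation=cv2.INTER_CUBIC)
a,b=f(a),f(b);o=np.zeros((400,800,3),np.uint8);o[:a.shape[0],:400]=a;o[:b.shape[0],400:]=b
cv2.imwrite('pics/crop1.png',o)
c=camera('top')
# rail: brown-orange darker; fit via mask of color
m=masks_of(c,'rack_handle')
for d in m[:1]:
    r=cv2.minAreaRect(np.argwhere(d['mask'])[:,::-1].astype(np.float32));print(r)
hsv=cv2.cvtColor(c['color'],cv2.COLOR_RGB2HSV)
for (u,v) in [(230,179),(245,182),(260,184),(275,186),(290,188),(228,170),(235,210),(270,190)]: print(u,v,hsv[v,u])
for n in ['vial_f1_mouth','glue1','spray_can','paint_white','paint_black','tweezers','engine']:
  for d in find_in(c,n):
    e=np.array(d['extent'])*[560,420,560,420]; print(n,round(d['score'],2),e.round(),at_z(c,(e[0]+e[2])/2,(e[1]+e[3])/2,.05).round(3))
E
```

```text
((261.3699951171875, 186.41000366210938), (71.27635955810547, 54.16438293457031), 8.130102157592773)
230 179 [ 14 143 160]
245 182 [ 15 145 149]
260 184 [ 14 146 154]
275 186 [ 14 146 155]
290 188 [ 19 102 143]
228 170 [ 15 135 125]
235 210 [ 58  58 115]
270 190 [ 36  65 185]
vial_f1_mouth 0.4 [231. 192. 242. 206.] [0.52  0.121 0.05 ]
glue1 0.73 [258.  96. 274. 121.] [0.778 0.038 0.05 ]
glue1 0.63 [316. 177. 331. 190.] [ 0.563 -0.123  0.05 ]
glue1 0.57 [223. 155. 298. 220.] [0.552 0.052 0.05 ]
spray_can 0.68 [411. 160. 442. 185.] [ 0.594 -0.414  0.05 ]
paint_white 0.68 [199. 168. 217. 184.] [0.584 0.201 0.05 ]
paint_white 0.67 [258.  98. 273. 118.] [0.78 0.04 0.05]
paint_black 0.66 [275. 203. 284. 213.] [ 0.494 -0.     0.05 ]
paint_black 0.48 [228. 233. 243. 245.] [0.409 0.122 0.05 ]
paint_black 0.35 [261. 162. 270. 174.] [0.607 0.04  0.05 ]
tweezers 0.61 [256. 150. 298. 158.] [0.648 0.007 0.05 ]
engine 0.74 [258. 147. 299. 156.] [0.654 0.003 0.05 ]
engine 0.59 [ 88. 154. 166. 222.] [0.551 0.433 0.05 ]
```

View pics/crop1.png

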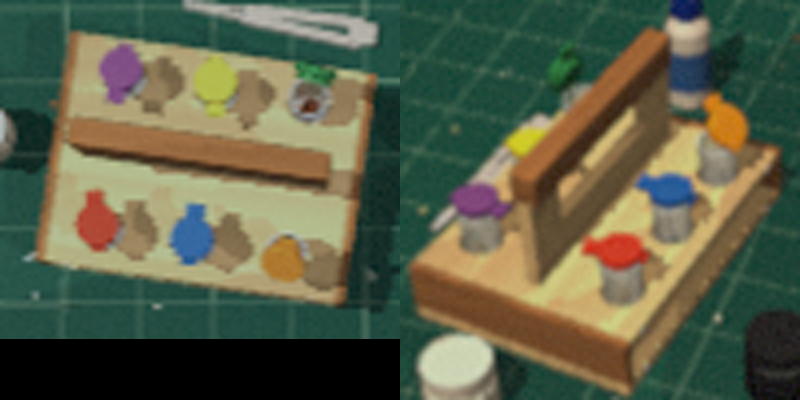

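```bash
python3 - <<'E'
from h import *
c=camera('top');k=400/92
P={n:at_z(c,214+u/k,148+v/k,.127) for n,u,v in [('Ltop',70,119),('Lbot',68,143),('Rtop',330,153),('Rbot',328,180)]}
for n in P:print(n,P[n].round(4))
L=(P['Ltop']+P['Lbot'])/2;R=(P['Rtop']+P['Rbot'])/2;print('len',np.linalg.norm(L-R),'c',(L+R)/2,'yaw',np.degrees(np.arctan2(-(L-R)[0],(L-R)[1])))
w=camera('wrist');s=get_state();E=np.array(w['extrinsics']);from scipy.spatial.transform import Rotation as R_
T=R_.from_quat(s['tcp_rot']).as_matrix()
print((T.T@(E[:3,3]-s['ee_pos'])).round(3),(T.T@E[:3,:3]).round(2).tolist(),w['fx'])
E
```

```text
Ltop [0.574  0.1287 0.127 ]
Lbot [0.5595 0.1298 0.127 ]
Rtop [ 0.5531 -0.0274  0.127 ]
Rbot [ 0.5369 -0.0261  0.127 ]
len 0.15748275770517506 c [0.55587096 0.05124654 0.127     ] yaw -7.947154940472677
[ 0.068 -0.    -0.179] [[0.0, -0.97, -0.26], [1.0, 0.0, 0.0], [-0.0, -0.26, 0.97]] 292.32682269570734
```

>>> {"api": "play_rows", "payload": {"increments": [{"travel": [0,0,-0.04],"twist": 0},{"travel": [0,0,-0.04],"twist": 0},{"travel": [0,0,-0.04],"twist": 0},{"travel": [0,0,-0.04],"twist": 0}], "claw": 1, "grip_force": 10}}

```text
clock: 1.28
ee_pos: [0.2319, -0.6068, 0.3676]
tcp_rot: [0.983, 0.182, 0.0, -0.0]
force: [0.8, -0.8, 0.0]
grip_width: 0.0696
finger_force: 0.0
```

>>> {"api": "play_rows", "payload": {"increments": [{"travel": [0.0265,-0.0241,0],"twist": 0},{"travel": [0.0265,-0.0241,0],"twist": 0},{"travel": [0.0265,-0.0241,0],"twist": 0},{"travel": [0.0265,-0.0241,0],"twist": 0},{"travel": [0.0265,-0.0241,0],"twist": 0}]}}

```text
clock: 1.7
ee_pos: [0.3133, -0.4457, 0.366]
tcp_rot: [0.983, 0.181, 0.0, 0.0]
force: [0.4, 1.0, 0.8]
grip_width: 0.0364
finger_force: 0.0
```

>>> {"api": "play_rows", "payload": {"increments": [{"travel": [0.0265,-0.0241,0],"twist": 0},{"travel": [0.0265,-0.0241,0],"twist": 0},{"travel": [0.0265,-0.0241,0],"twist": 0},{"travel": [0.0265,-0.0241,0],"twist": 0},{"travel": [0.0265,-0.0241,0],"twist": 0}]}}

```text
clock: 2.12
ee_pos: [0.394, -0.2858, 0.3661]
tcp_rot: [0.983, 0.181, 0.0, 0.0]
force: [0.5, -0.8, 0.4]
grip_width: 0.0033
finger_force: 0.0
```

>>> {"api": "play_rows", "payload": {"increments": [{"travel": [0.0265,-0.0241,0],"twist": 0},{"travel": [0.0265,-0.0241,0],"twist": 0},{"travel": [0.0265,-0.0241,0],"twist": 0},{"travel": [0.0265,-0.0241,0],"twist": 0},{"travel": [0.0265,-0.0241,0],"twist": 0}]}}

```text
clock: 2.53
ee_pos: [0.4747, -0.126, 0.3662]
tcp_rot: [0.983, 0.181, 0.0, 0.001]
force: [0.8, -0.5, -0.9]
grip_width: 0.0006
finger_force: 0.0
```

>>> {"api": "play_rows", "payload": {"increments": [{"travel": [0.02,-0.0181,0],"twist": 0},{"travel": [0,0,0],"twist": -0.12},{"travel": [0,0,0],"twist": -0.12},{"travel": [0,0,0],"twist": -0.12}]}}

```text
clock: 2.87
ee_pos: [0.4867, -0.1026, 0.366]
tcp_rot: [0.934, 0.358, 0.0, 0.0]
force: [0.1, -1.0, 0.5]
grip_width: 0.0008
finger_force: 0.0
```

>>> {"api": "play_rows", "payload": {"increments": [{"travel": [0,0,0],"twist": -0.117},{"travel": [0,0,0],"twist": -0.117},{"travel": [0,0,0],"twist": -0.117},{"travel": [0,0,0],"twist": -0.117},{"travel": [0,0,0],"twist": -0.117}]}}

```text
clock: 3.28
ee_pos: [0.4864, -0.1036, 0.366]
tcp_rot: [0.791, 0.611, -0.0, 0.0]
force: [0.2, 0.3, -0.0]
grip_width: 0.0001
finger_force: 0.0
```

>>> {"api": "play_rows", "payload": {"increments": [{"travel": [0,0,0],"twist": -0.117},{"travel": [0.036,0.01,0.01],"twist": 0},{"travel": [0.036,0.01,0.01],"twist": 0},{"travel": [0.036,0.01,0.01],"twist": 0},{"travel": [0.036,0.01,0.01],"twist": 0}]}}

```text
clock: 3.7
ee_pos: [0.5474, 0.034, 0.3257]
tcp_rot: [0.757, 0.654, 0.0, 0.001]
force: [0.1, 0.3, -0.3]
grip_width: 0.0004
finger_force: 0.0
```

>>> {"api": "play_rows", "payload": {"increments": [{"travel": [0.036,0.01,0.01],"twist": 0},{"travel": [0,0,0],"twist": 0},{"travel": [0,0,0],"twist": 0}]}}

```text
clock: 3.95
ee_pos: [0.5613, 0.0711, 0.3152]
tcp_rot: [0.754, 0.657, 0.0, -0.001]
force: [-1.0, -0.1, -1.2]
grip_width: 0.0008
finger_force: 0.0
```

```bash
python3 - <<'E'
from h import *
c=camera('wrist');save(c,'w1.png');s=get_state();print(s['ee_pos'],s['tcp_rot'],s['qpos'].round(2))
np.savez('w1.npz',**{k:np.array(c[k]) for k in ['color','fx','fy','cx','cy','dist','extrinsics']})
cv2.imwrite('pics/w1b.png',cv2.resize(cv2.imread('pics/w1.png'),(800,600),interpolation=cv2.INTER_CUBIC))
E
```

```text
[0.56153464 0.06850489 0.31550544] [ 7.55181097e-01  6.55516052e-01 -2.38408039e-04 -4.00612670e-04] [ 0.59  0.37 -0.99  1.61  0.32  1.33 -0.58]
```

View pics/w1b.png

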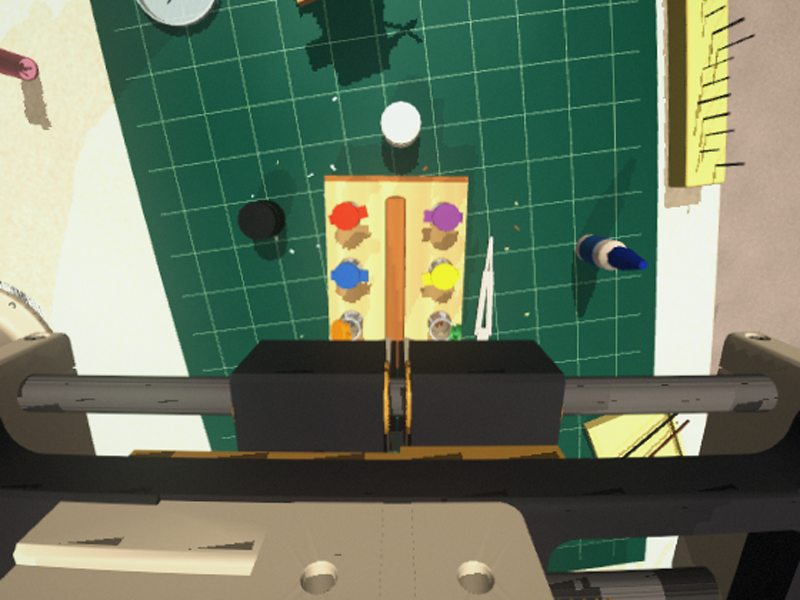

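>>> {"api": "play_rows", "payload": {"increments": [{"travel": [-0.03,0,0],"twist": 0},{"travel": [-0.03,0,0],"twist": 0},{"travel": [-0.03,0,0],"twist": 0},{"travel": [-0.03,0,0],"twist": 0},{"travel": [0,0,0],"twist": 0}]}}

```text
clock: 4.42
ee_pos: [0.5435, -0.0622, 0.3156]
tcp_rot: [0.761, 0.649, -0.002, 0.002]
force: [-1.2, -0.2, -0.7]
grip_width: 0.0003
finger_force: 0.0
```

>>> {"api": "play_rows", "payload": {"increments": [{"travel": [0,0,0],"twist": 0},{"travel": [0,0,0],"twist": 0}]}}

```text
clock: 4.58
ee_pos: [0.5444, -0.0528, 0.3163]
tcp_rot: [0.757, 0.653, 0.0, 0.0]
force: [-0.1, 0.4, 0.8]
grip_width: 0.0003
finger_force: 0.0
```

```bash
cat > fit.py <<'E'
from h import *
c=camera('wrist');save(c,'w2.png');s=get_state();print(s['ee_pos'],s['tcp_rot'])
np.savez('w2.npz',**{k:np.array(c[k]) for k in ['color','fx','fy','cx','cy','dist','extrinsics']})
def rk(x,y,z,cx=.556,cy=.051,a=np.radians(-8)):
    return [cx+x*np.cos(a)-y*np.sin(a),cy+x*np.sin(a)+y*np.cos(a),z]
im=cv2.imread('pics/w2.png')
pts=[rk(sx*.009,sy*.08,.127) for sx in(-1,1) for sy in (-1,1)]+[rk(sx*.05,y,.071) for sx in(-1,1) for y in (-.06,0,.06)]+[rk(sx*.075,sy*.1,.003) for sx in(-1,1) for sy in (-1,1)]
p=proj(c,pts);print(p.round(1).tolist())
o=cv2.resize(im,None,fx=3,fy=3,interpolation=cv2.INTER_CUBIC)
for q in p: cv2.circle(o,tuple(int(t) for t in (q+.5)*3),3,(255,0,255),1)
u,v=(p.mean(0)*3).astype(int);u0=max(0,min(u-400,o.shape[1]-800));v0=max(0,min(v-300,o.shape[0]-600));print(u0,v0)
cv2.imwrite('pics/w2c.png',o[v0:v0+600,u0:u0+800])
E
python3 fit.py
```

```text
[ 0.54451058 -0.05151985  0.31637564] [7.56394375e-01 6.54115708e-01 2.31838016e-04 3.68673677e-04]
[[268.1, 167.7], [266.1, 27.5], [282.4, 167.6], [281.9, 27.3], [240.4, 149.2], [238.8, 105.2], [237.2, 58.4], [310.4, 148.7], [311.2, 104.6], [312.0, 57.9], [231.4, 171.0], [225.9, 41.4], [320.3, 170.4], [323.6, 40.7]]
425 8
```

View pics/w2c.png

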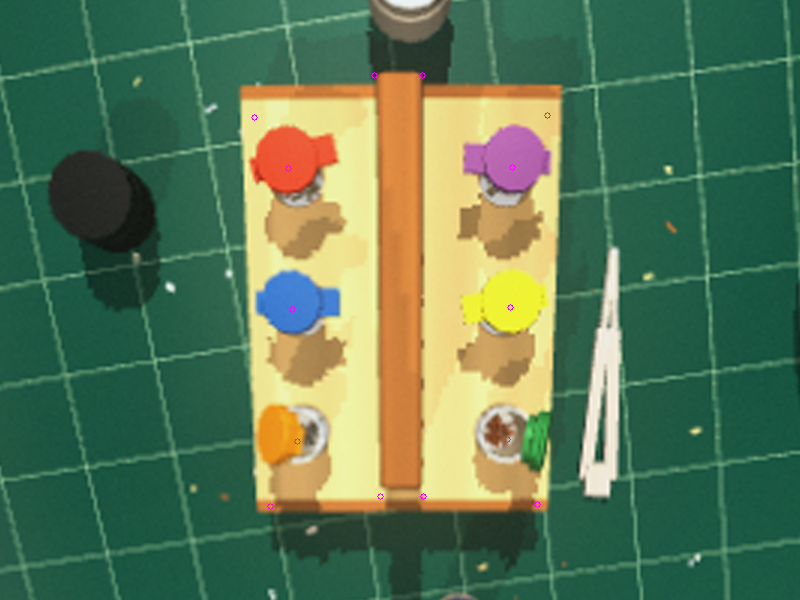

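```bash
python3 - <<'E'
from h import *
w=dict(np.load('w2.npz'));sd=camera('side')
a=np.radians(-8);C=np.array([.5564,.0535])
def torack(p): d=p[:2]-C;return np.array([d[0]*np.cos(a)+d[1]*np.sin(a),-d[0]*np.sin(a)+d[1]*np.cos(a),p[2]])
def wp(u,v):return ((u+425)/3-.5+1/6,(v+8)/3-.5+1/6)
def sp(u,v):return (190+(u-400)/4,180+v/4)
for n,A,B in [('red tab',(336,149),(586,245)),('blue tab',(340,302),(641,183)),('purp tab',(464,158),(505,210)),('orange?',None,None)]:
    if A is None: continue
    o1,d1=ray(w,*wp(*A));o2,d2=ray(sd,*sp(*B))
    M=np.stack([d1,-d2],1);t=np.linalg.lstsq(M,o2-o1,rcond=None)[0]
    p,q=o1+d1*t[0],o2+d2*t[1];print(n,torack((p+q)/2).round(4),'gap',np.linalg.norm(p-q).round(4))
for n,u,v,z in [('orange mouth',302,435,.071),('green mouth',504,434,.071),('red disc',287,160,.077),('blue',292,302,.077),('purp',515,159,.077),('yel',512,300,.077),('railL1',378,73,.127),('railR1',420,73,.127),('railL2',382,487,.127),('railR2',421,487,.127)]:
    print(n,torack(at_z(w,*wp(u,v),z)).round(4))
s=get_state();print(torack(s['ee_pos']),s['ee_pos'],s['tcp_rot'].round(3))
E
```

```text
red tab [-0.0286  0.0645  0.0727] gap 0.001
blue tab [-0.0285 -0.0001  0.0704] gap 0.0009
purp tab [0.0287 0.0605 0.0743] gap 0.0008
orange mouth [-0.0477 -0.0599  0.071 ]
green mouth [ 0.0483 -0.0602  0.071 ]
red disc [-0.0495  0.0595  0.077 ]
blue [-0.0494 -0.0002  0.077 ]
purp [0.0505 0.0592 0.077 ]
yel [ 0.0503 -0.      0.077 ]
railL1 [-0.0077  0.0783  0.127 ]
railR1 [0.0083 0.0782 0.127 ]
railL2 [-0.0083 -0.0787  0.127 ]
railR2 [ 0.008  -0.0789  0.127 ]
[ 0.00280516 -0.10492597  0.31630683] [ 0.54457498 -0.05079524  0.31630683] [0.756 0.655 0.    0.   ]
```

>>> {"api": "play_rows", "payload": {"increments": [{"travel": [0.011,-0.03,0],"twist": 0},{"travel": [0.011,-0.03,0],"twist": 0},{"travel": [0.011,-0.03,0],"twist": 0},{"travel": [0.011,-0.03,0],"twist": 0}]}}

```text
clock: 5.02
ee_pos: [0.4309, 0.0115, 0.3153]
tcp_rot: [0.755, 0.655, 0.0, -0.001]
force: [-1.3, 0.9, 1.4]
grip_width: 0.0003
finger_force: 0.0
```

>>> {"api": "play_rows", "payload": {"increments": [{"travel": [0,0,0.036],"twist": 0},{"travel": [0,0,0.036],"twist": 0},{"travel": [0,0,0.036],"twist": 0},{"travel": [0,0,0.036],"twist": 0},{"travel": [0,0,0.036],"twist": 0}]}}

```text
clock: 5.43
ee_pos: [0.4324, 0.0102, 0.135]
tcp_rot: [0.755, 0.655, 0.001, 0.001]
force: [0.2, -1.8, 1.3]
grip_width: 0.0006
finger_force: 0.0
```

>>> {"api": "play_rows", "payload": {"increments": [{"travel": [0,0,0.02],"twist": 0},{"travel": [0,0,0.015],"twist": 0},{"travel": [0,0,0],"twist": 0},{"travel": [0,0,0],"twist": 0},{"travel": [0,0,0],"twist": 0}]}}

```text
clock: 5.85
ee_pos: [0.4331, 0.0102, 0.1019]
tcp_rot: [0.756, 0.655, 0.001, 0.0]
force: [-0.2, 0.4, 0.2]
grip_width: 0.0006
finger_force: 0.0
```

```bash
cat > st.py <<'E'
from h import *
a=np.radians(-8);C=np.array([.5564,.0535])
def torack(p): d=p[:2]-C;return np.array([d[0]*np.cos(a)+d[1]*np.sin(a),-d[0]*np.sin(a)+d[1]*np.cos(a),p[2]])
def st():
    s=get_state();q=s['tcp_rot'];print('rack',torack(s['ee_pos']).round(4),'ang',np.degrees(2*np.arctan2(q[1],q[0])).round(2),'F',s['force'].round(1),'q',s['qpos'].round(2),s['clock'],s['grip_width'],s['finger_force'])
if __name__=='__main__': st()
E
python3 st.py
```

```text
rack [-0.1161 -0.0601  0.1019] ang 81.83 F [-0.2  0.4  0.2] q [ 0.73  0.38 -0.94  2.15  0.43  0.8  -0.63] 5.85 0.000649954965557993 0.0
```

>>> {"api": "play_rows", "payload": {"increments": [{"travel": [0,0.01,0],"twist": 0},{"travel": [0,0.01,0],"twist": 0},{"travel": [0,0.01,0],"twist": 0},{"travel": [0,0.01,0],"twist": 0},{"travel": [0,0.01,0.001],"twist": 0}]}}

```text
clock: 6.27
ee_pos: [0.4836, 0.0017, 0.1003]
tcp_rot: [0.756, 0.654, 0.0, 0.0]
force: [-1.2, -0.8, 0.5]
grip_width: 0.0004
finger_force: 0.0
```

>>> {"api": "play_rows", "payload": {"increments": [{"travel": [0,0.01,0.001],"twist": 0},{"travel": [0,0.01,0.001],"twist": 0},{"travel": [0,0,0],"twist": 0},{"travel": [0,0,0],"twist": 0}]}}

```text
clock: 6.6
ee_pos: [0.5017, -0.0004, 0.0975]
tcp_rot: [0.756, 0.654, 0.0, -0.0]
force: [-0.5, 0.5, -1.3]
grip_width: 0.0006
finger_force: 0.0
```

>>> {"api": "play_rows", "payload": {"increments": [{"travel": [0,0,0.005],"twist": 0},{"travel": [0,0,0.004],"twist": 0},{"travel": [0,0,0.002],"twist": 0},{"travel": [0,0,0],"twist": 0},{"travel": [0,0,0],"twist": 0}]}}

```text
clock: 7.02
ee_pos: [0.501, -0.0007, 0.0866]
tcp_rot: [0.756, 0.655, -0.0, -0.0]
force: [0.3, 0.8, 0.5]
grip_width: 0.0004
finger_force: 0.0
```

```bash
python3 st.py
```

```text
rack [-0.0473 -0.0614  0.0866] ang 81.77 F [0.3 0.8 0.5] q [ 0.64  0.52 -0.86  2.01  0.52  0.85 -0.65] 7.0167 0.000350753669641679 0.0
```

>>> {"api": "play_rows", "payload": {"increments": [{"travel": [0,0,0.001],"twist": 0},{"travel": [0,0,0.001],"twist": 0},{"travel": [0,0,0.001],"twist": 0},{"travel": [0,0,0],"twist": 0}]}}

```text
clock: 7.35
ee_pos: [0.5014, -0.0008, 0.0837]
tcp_rot: [0.756, 0.654, -0.0, 0.0]
force: [0.6, 0.7, 0.5]
grip_width: 0.0006
finger_force: 0.0
```

>>> {"api": "play_rows", "payload": {"increments": [{"travel": [0,0,0.001],"twist": 0},{"travel": [0,0,0],"twist": 0}]}}

```text
clock: 7.52
ee_pos: [0.5014, -0.0008, 0.0827]
tcp_rot: [0.756, 0.654, -0.0, -0.0]
force: [0.5, 0.8, 0.2]
grip_width: 0.0005
finger_force: 0.0
```

>>> {"api": "play_rows", "payload": {"increments": [{"travel": [0,0,0.001],"twist": 0},{"travel": [0,0,0],"twist": 0}]}}

```text
clock: 7.68
ee_pos: [0.5014, -0.0008, 0.0817]
tcp_rot: [0.756, 0.654, 0.0, 0.0]
force: [0.2, -0.9, -0.1]
grip_width: 0.0003
finger_force: 0.1
```

```bash
python3 - <<'E'
from h import *
c=camera('side');save(c,'s2.png');b=cv2.imread('pics/s2.png')[150:290,180:320]
cv2.imwrite('pics/s2c.png',cv2.resize(b,(600,600),interpolation=cv2.INTER_CUBIC))
E
```

```text
(no output)
```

View pics/s2c.png

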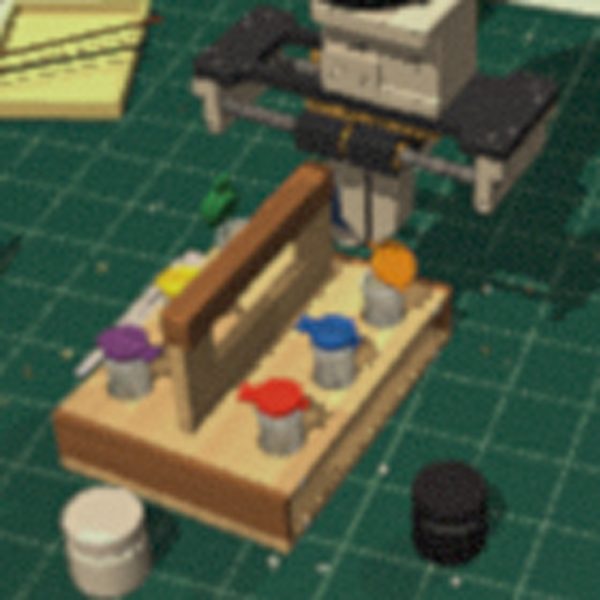

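```bash
python3 - <<'E'
from h import *
from st import *
def toW(x,y,z): return [C[0]+x*np.cos(a)-y*np.sin(a),C[1]+x*np.sin(a)+y*np.cos(a),z]
c=camera('side');s=get_state();st()
f=600/140
for n,P in [('tcp',s['ee_pos']),('tip',s['ee_pos']-[0,0,.008]),('orange mouth',toW(-.05,-.06,.071)),('red top',toW(-.05,.06,.077)),('railend',toW(0,-.08,.127)),('railend+',toW(0,.08,.127)),('corner',toW(-.075,.1,.003))]:
    p=proj(c,P)[0];print(n,((p-[180,150])*f).round(0),p.round(1))
E
```

```text
rack [-0.0469 -0.0613  0.0818] ang 81.75 F [-0.5  0.1 -0.2] q [ 0.64  0.52 -0.85  2.01  0.53  0.84 -0.66] 7.7833 0.0006562561124087571 0.018276065384270623
tcp [378. 258.] [268.3 210.2]
tip [379. 269.] [268.3 212.7]
orange mouth [382. 275.] [269.2 214.2]
red top [279. 392.] [245.1 241.4]
railend [321. 158.] [254.8 186.9]
railend+ [171. 316.] [220.  223.7]
corner [290. 551.] [247.6 278.6]
```

>>> {"api": "play_rows", "payload": {"increments": [{"travel": [0,0,-0.02],"twist": 0},{"travel": [0,0,-0.04],"twist": 0},{"travel": [0,0,-0.04],"twist": 0},{"travel": [-0.03,0,-0.02],"twist": 0},{"travel": [-0.03,0,0],"twist": 0}]}}

```text
clock: 8.2
ee_pos: [0.4966, -0.0583, 0.207]
tcp_rot: [0.754, 0.656, 0.003, 0.003]
force: [1.7, 0.5, 0.4]
grip_width: 0.0008
finger_force: 0.0
```

>>> {"api": "play_rows", "payload": {"increments": [{"travel": [-0.01,0,0],"twist": 0},{"travel": [0,0,0],"twist": 0},{"travel": [0,0,0],"twist": 0}]}}

```text
clock: 8.45
ee_pos: [0.4909, -0.0704, 0.2015]
tcp_rot: [0.757, 0.654, -0.0, -0.0]
force: [-0.8, 1.4, -0.1]
grip_width: 0.0006
finger_force: 0.0
```

```bash
cat > look.py <<'E'
import sys
from h import *
from st import *
def toW(x,y,z): return [C[0]+x*np.cos(a)-y*np.sin(a),C[1]+x*np.sin(a)+y*np.cos(a),z]
n=sys.argv[1];k=4
c=camera('wrist');save(c,n+'.png');st()
np.savez(n+'.npz',**{q:np.array(c[q]) for q in ['color','fx','fy','cx','cy','dist','extrinsics']})
im=cv2.imread('pics/'+n+'.png');t=proj(c,toW(float(sys.argv[2]),float(sys.argv[3]),.08))[0]
u0=int(np.clip(t[0]-100,0,360));v0=int(np.clip(t[1]-75,0,270));print('crop',u0,v0,'k',k)
cv2.imwrite('pics/'+n+'c.png',cv2.resize(im[v0:v0+150,u0:u0+200],None,fx=k,fy=k,interpolation=cv2.INTER_CUBIC))
for q in [(-.05,-.06,.071),(-.064,-.06,.071),(.05,-.06,.071),(.064,-.06,.071)]: print(q,((proj(c,toW(*q))[0]-[u0,v0]+.5)*k).round())
E
python3 look.py w3 -0.01 -0.06
```

```text
rack [-0.0477 -0.1306  0.2015] ang 81.76 F [0.7 0.9 0.4] q [ 0.91  0.34 -0.98  1.92  0.32  1.05 -0.35] 8.5 0.0007957287376486157 0.0
crop 215 53 k 4
(-0.05, -0.06, 0.071) [243. 304.]
(-0.064, -0.06, 0.071) [188. 304.]
(0.05, -0.06, 0.071) [632. 303.]
(0.064, -0.06, 0.071) [685. 303.]
```

View pics/w3c.png

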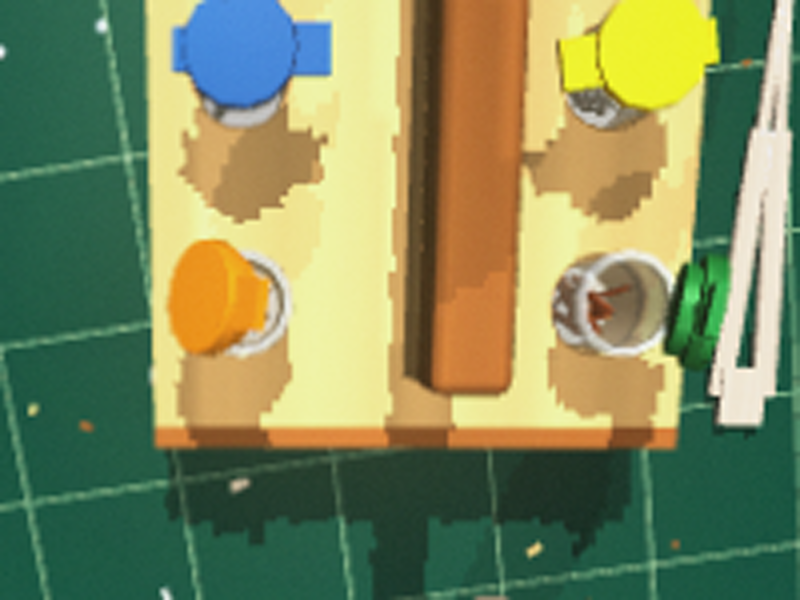

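```bash
python3 - <<'E'
from h import *
import rig
print(tips_ahead, tips_ahead() if callable(tips_ahead) else '', [x for x in dir(rig) if x[0]!='_'])
c=dict(np.load('w3.npz'));from st import *
s=get_state();q=s['ee_pos']
for d in (-.02,-.01,0,.008): print(d,proj(c,q-[0,0,d])[0].round(1))
E
```

```text
0.008  ['Unreachable', 'camera', 'close_job', 'find_in', 'get_state', 'masks_of', 'tips_ahead']
-0.02 [278.2 250.4]
-0.01 [278.2 244. ]
0 [278.2 238.3]
0.008 [278.1 234.1]
```

View pics/w3.png

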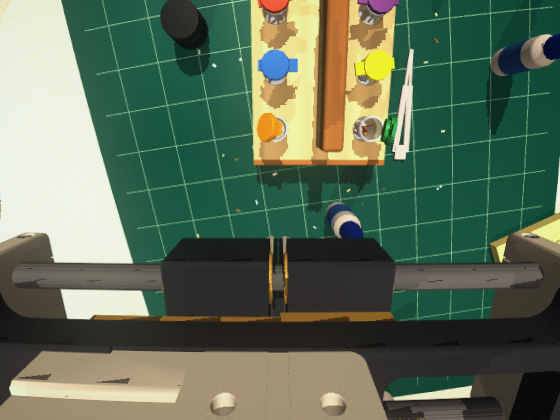

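>>> {"api": "play_rows", "payload": {"increments": [{"travel": [0,0,0],"twist": -0.121},{"travel": [0,0,0],"twist": -0.121},{"travel": [0,0,0],"twist": -0.121},{"travel": [0,0,0],"twist": -0.121},{"travel": [0,0,0],"twist": -0.121}]}}

```text
clock: 8.92
ee_pos: [0.4913, -0.0678, 0.2016]
tcp_rot: [0.523, 0.852, 0.0, -0.0]
force: [-0.2, -0.2, 0.2]
grip_width: 0.0005
finger_force: 0.0
```

>>> {"api": "play_rows", "payload": {"increments": [{"travel": [0,0,0],"twist": -0.121},{"travel": [0,0,0],"twist": -0.121},{"travel": [0,0,0],"twist": -0.121},{"travel": [0,0,0],"twist": -0.121},{"travel": [0,0,0],"twist": -0.121}]}}

```text
clock: 9.33
ee_pos: [0.4914, -0.0678, 0.2016]
tcp_rot: [0.245, 0.969, 0.001, -0.0]
force: [0.2, 0.1, -1.5]
grip_width: 0.0006
finger_force: 0.0
```

>>> {"api": "play_rows", "payload": {"increments": [{"travel": [0,0,0],"twist": -0.121},{"travel": [0,0,0],"twist": -0.121},{"travel": [0,0,0],"twist": -0.119},{"travel": [0,0.03,0],"twist": 0},{"travel": [0,0.03,0],"twist": 0}]}}

```text
clock: 9.75
ee_pos: [0.4998, -0.0099, 0.2011]
tcp_rot: [0.073, 0.997, 0.001, -0.001]
force: [-0.5, 0.9, 0.0]
grip_width: 0.0005
finger_force: 0.0
```

>>> {"api": "play_rows", "payload": {"increments": [{"travel": [0.004,0.01,0],"twist": 0},{"travel": [0,0,0],"twist": 0},{"travel": [0,0,0],"twist": 0}]}}

```text
clock: 10.0
ee_pos: [0.497, 0.0013, 0.2017]
tcp_rot: [0.07, 0.998, -0.0, -0.0]
force: [1.3, -0.6, -0.6]
grip_width: 0.0004
finger_force: 0.0
```

```bash
python3 st.py
```

```text
rack [-0.0515 -0.06    0.2017] ang 171.99 F [ 1.3 -0.6 -0.6] q [ 0.97  0.53 -1.33  1.91  0.56  1.15  0.87] 10.0 0.0003749096570598473 0.0
```

>>> {"api": "play_rows", "payload": {"increments": [{"travel": [0,0,0.035],"twist": 0},{"travel": [0,0,0.035],"twist": 0},{"travel": [0,0,0.02],"twist": 0},{"travel": [0,0,0.015],"twist": 0},{"travel": [0,0,0.01],"twist": 0}]}}

```text
clock: 10.42
ee_pos: [0.4962, -0.0017, 0.0847]
tcp_rot: [0.073, 0.997, -0.0, -0.001]
force: [0.2, -0.9, 0.8]
grip_width: 0.0006
finger_force: 0.0
```

>>> {"api": "play_rows", "payload": {"increments": [{"travel": [0,0,0.003],"twist": 0},{"travel": [0,0,0.003],"twist": 0},{"travel": [0,0,0],"twist": 0}]}}

```text
clock: 10.67
ee_pos: [0.4979, -0.0004, 0.0811]
tcp_rot: [0.072, 0.997, 0.0, 0.0]
force: [-0.1, -0.4, -0.2]
grip_width: 0.0004
finger_force: 0.0
```

>>> {"api": "play_rows", "payload": {"increments": [{"travel": [0,0,0.002],"twist": 0},{"travel": [0,0,0.001],"twist": 0},{"travel": [0,0,0],"twist": 0}]}}

```text
clock: 10.92
ee_pos: [0.4983, -0.0004, 0.0785]
tcp_rot: [0.072, 0.997, -0.0, 0.001]
force: [0.5, -0.5, 1.1]
grip_width: 0.0005
finger_force: 0.6
```

```bash
python3 st.py; python3 - <<'E'
from h import *
c=camera('side');save(c,'s3.png');b=cv2.imread('pics/s3.png')[150:290,180:320]
cv2.imwrite('pics/s3c.png',cv2.resize(b,(600,600),interpolation=cv2.INTER_CUBIC))
E
```

```text
rack [-0.05   -0.0614  0.0785] ang 171.75 F [ 0.5 -0.5  1.1] q [ 0.82  0.67 -1.12  2.02  0.76  0.95  0.72] 10.9167 0.0004762231951225949 0.6195643478713464
```

View pics/s3c.png

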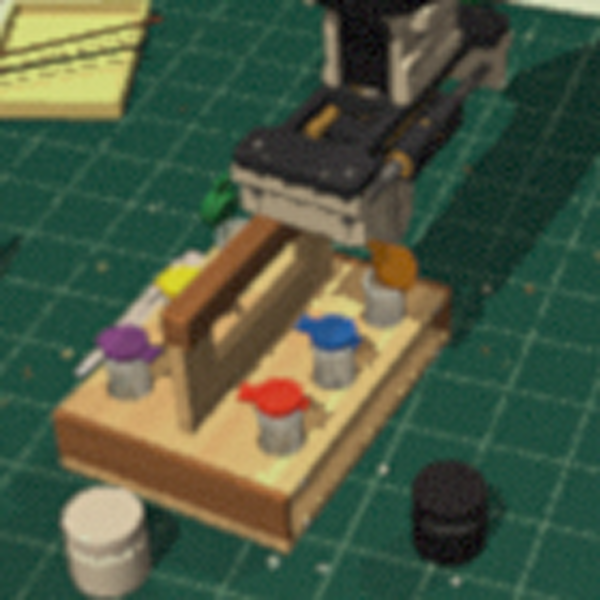

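```bash
python3 - <<'E'
from h import *
from st import *
def toW(x,y,z): return [C[0]+x*np.cos(a)-y*np.sin(a),C[1]+x*np.sin(a)+y*np.cos(a),z]
w=dict(np.load('w3.npz'));c=camera('side');f=600/140
for t in np.arange(0,2.3,.2):
    P=toW(-.064+.036*np.cos(t),-.06,.074+.036*np.sin(t))
    print(round(t,1),'w3',((proj(w,P)[0]-[215,53]+.5)*4).round(),'side',((proj(c,P)[0]-[180,150])*f).round())
s=get_state();T=s['ee_pos']
for n,x,y,d in [('tip',0,0,.008),('tcp',0,0,0),('-12',0,0,-.012),('body corner',-.0375,.095,-.036),('body corner2',.0375,.095,-.036)]:
    al=a; print(n,((proj(c,[T[0]+x*np.cos(al)-y*np.sin(al),T[1]+x*np.sin(al)+y*np.cos(al),T[2]-d])[0]-[180,150])*f).round())
E
```

```text
0.0 w3 [330. 303.] side [349. 261.]
0.2 w3 [329. 303.] side [350. 252.]
0.4 w3 [322. 302.] side [353. 243.]
0.6 w3 [309. 302.] side [358. 237.]
0.8 w3 [290. 302.] side [364. 231.]
1.0 w3 [266. 302.] side [373. 228.]
1.2 w3 [237. 302.] side [383. 226.]
1.4 w3 [207. 302.] side [393. 227.]
1.6 w3 [174. 302.] side [404. 229.]
1.8 w3 [143. 303.] side [415. 234.]
2.0 w3 [114. 303.] side [426. 240.]
2.2 w3 [ 89. 303.] side [436. 248.]
tip [384. 275.]
tcp [384. 264.]
-12 [383. 248.]
body corner [362. 331.]
body corner2 [240. 291.]
```

>>> {"api": "play_rows", "payload": {"increments": [{"travel": [0.002,0.001,0.002],"twist": 0},{"travel": [0,0,0.002],"twist": 0},{"travel": [0,0,0],"twist": 0}]}}

```text
clock: 11.27
ee_pos: [0.4953, 0.0012, 0.0735]
tcp_rot: [0.072, 0.997, -0.0, -0.0]
force: [0.6, -0.6, 0.4]
grip_width: 0.0007
finger_force: 0.4
```

>>> {"api": "play_rows", "payload": {"increments": [{"travel": [0,0,0.002],"twist": 0},{"travel": [0,0,0],"twist": 0}]}}

```text
clock: 11.43
ee_pos: [0.4953, 0.0011, 0.0714]
tcp_rot: [0.072, 0.997, 0.0, -0.0]
force: [0.1, 0.2, 0.9]
grip_width: 0.0002
finger_force: 0.3
```

```bash
python3 st.py
```

```text
rack [-0.0532 -0.0604  0.0714] ang 171.76 F [0.1 0.2 0.9] q [ 0.81  0.68 -1.11  2.03  0.77  0.94  0.71] 11.4333 0.0002267421728862603 0.25853352153717424
```

```bash
cat > org.py <<'E'
from h import *
def blob(im,hl,hh,box):
    h=cv2.cvtColor(im,cv2.COLOR_RGB2HSV);x0,y0,x1,y1=box
    m=cv2.inRange(h,(hl,200,60),(hh,255,255))[y0:y1,x0:x1]
    n,l,s,c=cv2.connectedComponentsWithStats(m)
    if n<2: return None
    i=1+np.argmax(s[1:,4]);b=s[i].copy();b[0]+=x0;b[1]+=y0
    return b.tolist(),(c[i]+[x0,y0]).round(1)
if __name__=='__main__':
    c=camera('side');save(c,'sx.png')
    for n,im in [('s0',cv2.imread('pics/side0.png')[:,:,::-1].copy()),('s2',cv2.imread('pics/s2.png')[:,:,::-1].copy()),('s3',cv2.imread('pics/s3.png')[:,:,::-1].copy()),('now',c['color'])]:
        print(n,'org',blob(im,10,20,(255,195,300,235)),'blue',blob(im,100,115,(245,215,270,240)),'grn',blob(im,50,85,(220,180,245,210)))
E
python3 org.py
```

```text
s0 org ([266, 204, 10, 13, 84], array([270.9, 210.4])) blue None grn None
s2 org ([267, 207, 10, 10, 72], array([271.5, 211.3])) blue ([251, 226, 2, 1, 2], array([251.5, 226. ])) grn ([222, 195, 1, 1, 1], array([222., 195.]))
s3 org ([267, 207, 10, 10, 70], array([271.5, 211.6])) blue ([251, 226, 1, 1, 1], array([251., 226.])) grn None
now org ([267, 210, 11, 8, 61], array([272.4, 213.6])) blue ([251, 226, 1, 1, 1], array([251., 226.])) grn None
```

>>> {"api": "play_rows", "payload": {"increments": [{"travel": [0,0,0.002],"twist": 0},{"travel": [0,0,0.002],"twist": 0},{"travel": [0,0,0],"twist": 0}]}}

```text
clock: 11.73
ee_pos: [0.4951, 0.0011, 0.0673]
tcp_rot: [0.072, 0.997, 0.0, -0.0]
force: [0.5, 0.7, 0.4]
grip_width: 0.0005
finger_force: 0.0
```

>>> {"api": "play_rows", "payload": {"increments": [{"travel": [0,0,0.002],"twist": 0},{"travel": [0,0,0],"twist": 0}]}}

```text
clock: 11.9
ee_pos: [0.4953, 0.0011, 0.0654]
tcp_rot: [0.072, 0.997, 0.0, -0.0]
force: [-0.1, -1.2, 0.4]
grip_width: 0.0006
finger_force: 0.1
```

```bash
python3 st.py; python3 org.py|tail -1
```

```text
rack [-0.0532 -0.0604  0.0654] ang 171.76 F [-0.1 -1.2  0.4] q [ 0.8   0.68 -1.1   2.03  0.78  0.93  0.7 ] 11.9 0.0005616898109830584 0.06508118502097204
now org ([268, 212, 9, 7, 47], array([272.3, 214.6])) blue ([260, 226, 1, 1, 1], array([260., 226.])) grn None
```

>>> {"api": "play_rows", "payload": {"increments": [{"travel": [0,0,0.002],"twist": 0},{"travel": [0,0,0],"twist": 0}]}}

```text
clock: 12.12
ee_pos: [0.4955, 0.0011, 0.0636]
tcp_rot: [0.072, 0.997, 0.0, -0.0]
force: [0.2, 0.2, 1.4]
grip_width: 0.0004
finger_force: 0.1
```

>>> {"api": "play_rows", "payload": {"increments": [{"travel": [0,0,0.001],"twist": 0},{"travel": [0,0,0],"twist": 0}]}}

```text
clock: 12.28
ee_pos: [0.4957, 0.0011, 0.0627]
tcp_rot: [0.072, 0.997, -0.0, 0.0]
force: [0.9, -0.7, 0.6]
grip_width: 0.0005
finger_force: 0.1
```

```bash
python3 st.py; python3 org.py|tail -1
```

```text
rack [-0.0528 -0.0603  0.0627] ang 171.76 F [ 0.9 -0.7  0.6] q [ 0.8   0.69 -1.1   2.03  0.79  0.93  0.7 ] 12.2833 0.0005068754165739286 0.14886104560389413
now org ([268, 212, 9, 7, 43], array([272.4, 214.9])) blue ([252, 226, 1, 1, 1], array([252., 226.])) grn None
```

>>> {"api": "play_rows", "payload": {"increments": [{"travel": [0,0,0.001],"twist": 0},{"travel": [0,0,0],"twist": 0}]}}

```text
clock: 12.5
ee_pos: [0.4957, 0.0011, 0.0618]
tcp_rot: [0.072, 0.997, -0.0, 0.0]
force: [0.7, 0.5, 0.4]
grip_width: 0.0003
finger_force: 0.2
```

>>> {"api": "play_rows", "payload": {"increments": [{"travel": [0,0,0.001],"twist": 0},{"travel": [0,0,0],"twist": 0}]}}

```text
clock: 12.67
ee_pos: [0.4956, 0.0011, 0.0607]
tcp_rot: [0.072, 0.997, -0.0, -0.0]
force: [-0.1, 0.2, 0.2]
grip_width: 0.0004
finger_force: 0.2
```

>>> {"api": "play_rows", "payload": {"increments": [{"travel": [0,0,0.001],"twist": 0},{"travel": [0,0,0],"twist": 0}]}}

```text
clock: 12.83
ee_pos: [0.496, 0.0011, 0.06]
tcp_rot: [0.072, 0.997, 0.0, 0.0]
force: [0.6, -0.4, 3.2]
grip_width: 0.0004
finger_force: 1.3
```

```bash
python3 st.py; python3 org.py|tail -1
```

```text
rack [-0.0525 -0.0602  0.06  ] ang 171.76 F [ 0.6 -0.4  3.2] q [ 0.79  0.69 -1.09  2.03  0.79  0.92  0.69] 12.8333 0.0004070929115751949 1.2810257929595537
now org ([267, 213, 10, 6, 37], array([272.2, 215.4])) blue ([251, 226, 1, 1, 1], array([251., 226.])) grn None
```

>>> {"api": "play_rows", "payload": {"increments": [{"travel": [0,0,0.001],"twist": 0},{"travel": [0,0,0],"twist": 0}]}}

```text
clock: 13.05
ee_pos: [0.4965, 0.0013, 0.0594]
tcp_rot: [0.072, 0.997, 0.0, 0.001]
force: [1.0, -0.9, 6.4]
grip_width: 0.0007
finger_force: 3.3
```

>>> {"api": "play_rows", "payload": {"increments": [{"travel": [0,0,0.001],"twist": 0},{"travel": [0,0,0],"twist": 0}]}}

```text
clock: 13.22
ee_pos: [0.4972, 0.0016, 0.059]
tcp_rot: [0.072, 0.997, 0.0, 0.001]
force: [0.2, -0.5, 11.1]
grip_width: 0.0004
finger_force: 5.5
```

```bash
python3 st.py; python3 org.py|tail -1
```

```text
rack [-0.0514 -0.0597  0.059 ] ang 171.77 F [ 0.2 -0.5 11.1] q [ 0.79  0.69 -1.09  2.03  0.8   0.92  0.69] 13.2167 0.0003514556044951761 5.467974134080578
now org ([267, 213, 9, 6, 36], array([271.5, 215.5])) blue ([252, 226, 1, 1, 1], array([252., 226.])) grn None
```

>>> {"api": "play_rows", "payload": {"increments": [{"travel": [0,0,-0.02],"twist": 0},{"travel": [0,0,-0.04],"twist": 0},{"travel": [0,0,-0.04],"twist": 0},{"travel": [0,0,-0.04],"twist": 0},{"travel": [0,0,-0.02],"twist": 0}]}}

```text
clock: 13.68
ee_pos: [0.4969, 0.0022, 0.2217]
tcp_rot: [0.071, 0.997, 0.0, 0.002]
force: [0.8, -0.3, -0.5]
grip_width: 0.0005
finger_force: 0.0
```

>>> {"api": "play_rows", "payload": {"increments": [{"travel": [-0.033,0,0],"twist": 0},{"travel": [-0.033,0,0],"twist": 0},{"travel": [-0.033,0,0],"twist": 0},{"travel": [-0.033,0,0],"twist": 0},{"travel": [-0.033,0,0],"twist": 0}]}}

```text
clock: 14.1
ee_pos: [0.6599, -0.0233, 0.217]
tcp_rot: [0.072, 0.997, -0.0, -0.001]
force: [1.4, -0.0, 0.4]
grip_width: 0.0002
finger_force: 0.0
```

>>> {"api": "play_rows", "payload": {"increments": [{"travel": [0,0,0.035],"twist": 0},{"travel": [0,0,0.035],"twist": 0},{"travel": [0,0,0.035],"twist": 0},{"travel": [0,0,0],"twist": 0},{"travel": [0,0,0],"twist": 0}]}}

```text
clock: 14.52
ee_pos: [0.657, -0.0226, 0.1109]
tcp_rot: [0.072, 0.997, 0.0, -0.002]
force: [0.2, -0.1, 0.6]
grip_width: 0.0005
finger_force: 0.0
```

```bash
python3 st.py;python3 org.py|tail -1
```

```text
rack [ 0.1102 -0.0613  0.1109] ang 171.79 F [ 0.2 -0.1  0.6] q [ 0.67  0.84 -1.06  1.59  0.78  1.18  0.87] 14.5167 0.0005167200888743483 0.0
now org ([271, 218, 2, 1, 2], array([271.5, 218. ])) blue ([252, 226, 1, 1, 1], array([252., 226.])) grn ([222, 197, 1, 1, 1], array([222., 197.]))
```

>>> {"api": "play_rows", "payload": {"increments": [{"travel": [0,0,0.018],"twist": 0},{"travel": [0,0,0.018],"twist": 0},{"travel": [0,0,0],"twist": 0},{"travel": [0.01,0,0],"twist": 0},{"travel": [0.01,0,0],"twist": 0}]}}

```text
clock: 14.98
ee_pos: [0.6397, -0.0196, 0.0779]
tcp_rot: [0.072, 0.997, 0.0, 0.001]
force: [0.0, 0.6, -0.5]
grip_width: 0.0002
finger_force: 0.0
```

>>> {"api": "play_rows", "payload": {"increments": [{"travel": [0.01,0,0],"twist": 0},{"travel": [0.01,0,0],"twist": 0},{"travel": [0.01,0,0],"twist": 0},{"travel": [0.007,0.001,0],"twist": 0},{"travel": [0,0,0],"twist": 0}]}}

```text
clock: 15.4
ee_pos: [0.602, -0.0129, 0.078]
tcp_rot: [0.071, 0.997, -0.0, 0.0]
force: [0.5, -0.1, 1.2]
grip_width: 0.0009
finger_force: 0.2
```

```bash
python3 st.py
```

```text
rack [ 0.0544 -0.0594  0.078 ] ang 171.82 F [ 0.5 -0.1  1.2] q [ 0.71  0.81 -1.06  1.76  0.8   1.07  0.79] 15.4 0.0008597287649159741 0.20295792766773957
```

>>> {"api": "play_rows", "payload": {"increments": [{"travel": [0.002,0,0.003],"twist": 0},{"travel": [0,0,0.003],"twist": 0},{"travel": [0,0,0.003],"twist": 0},{"travel": [0,0,0.003],"twist": 0},{"travel": [0,0,0],"twist": 0}]}}

```text
clock: 15.82
ee_pos: [0.6004, -0.0131, 0.0639]
tcp_rot: [0.072, 0.997, 0.0, -0.001]
force: [-0.0, -0.9, -0.0]
grip_width: 0.0006
finger_force: 0.1
```

>>> {"api": "play_rows", "payload": {"increments": [{"travel": [0,0,0.002],"twist": 0},{"travel": [0,0,0.002],"twist": 0},{"travel": [0,0,0.001],"twist": 0},{"travel": [0,0,0.001],"twist": 0},{"travel": [0,0,0],"twist": 0}]}}

```text
clock: 16.23
ee_pos: [0.601, -0.0129, 0.059]
tcp_rot: [0.072, 0.997, 0.0, 0.0]
force: [-0.1, -0.1, 1.8]
grip_width: 0.0002
finger_force: 0.8
```

```bash
python3 st.py
```

```text
rack [ 0.0534 -0.0595  0.059 ] ang 171.77 F [-0.1 -0.1  1.8] q [ 0.7   0.83 -1.04  1.77  0.83  1.04  0.77] 16.2333 0.00022014883628960168 0.7999800147808855
```

>>> {"api": "play_rows", "payload": {"increments": [{"travel": [0,0,0.001],"twist": 0},{"travel": [0,0,0.001],"twist": 0},{"travel": [0,0,0],"twist": 0}]}}

```text
clock: 16.48
ee_pos: [0.6022, -0.0127, 0.0581]
tcp_rot: [0.072, 0.997, 0.0, 0.001]
force: [0.9, 0.2, 6.4]
grip_width: 0.0009
finger_force: 3.2
```

>>> {"api": "play_rows", "payload": {"increments": [{"travel": [0,0,0.0007],"twist": 0},{"travel": [0,0,0],"twist": 0}]}}

```text
clock: 16.65
ee_pos: [0.6026, -0.0126, 0.0578]
tcp_rot: [0.072, 0.997, 0.0, 0.002]
force: [1.7, -0.6, 8.8]
grip_width: 0.0005
finger_force: 4.1
```

>>> {"api": "play_rows", "payload": {"increments": [{"travel": [0,0,-0.02],"twist": 0},{"travel": [0,0,-0.04],"twist": 0},{"travel": [0,0,-0.04],"twist": 0},{"travel": [0,0,-0.04],"twist": 0},{"travel": [0,0,-0.04],"twist": 0}]}}

```text
clock: 17.07
ee_pos: [0.6, -0.0131, 0.2375]
tcp_rot: [0.072, 0.997, -0.0, -0.0]
force: [1.5, 0.2, -0.1]
grip_width: 0.0003
finger_force: 0.0
```

>>> {"api": "play_rows", "payload": {"increments": [{"travel": [0.026,-0.022,-0.02],"twist": 0.12},{"travel": [0,0,-0.03],"twist": 0.12},{"travel": [0,0,-0.03],"twist": 0.12},{"travel": [0,0,0],"twist": 0.12},{"travel": [0,0,0],"twist": 0.12}]}}

```text
clock: 17.48
ee_pos: [0.5726, -0.0312, 0.3182]
tcp_rot: [0.366, 0.93, 0.0, 0.002]
force: [-1.2, -0.3, -0.3]
grip_width: 0.0007
finger_force: 0.0
```

>>> {"api": "play_rows", "payload": {"increments": [{"travel": [0,0,0],"twist": 0.121},{"travel": [0,0,0],"twist": 0.121},{"travel": [0,0,0],"twist": 0.121},{"travel": [0,0,0],"twist": 0.121},{"travel": [0,0,0],"twist": 0.121}]}}

```text
clock: 17.9
ee_pos: [0.5714, -0.0313, 0.3158]
tcp_rot: [0.627, 0.779, -0.0, -0.0]
force: [0.6, -0.1, -0.3]
grip_width: 0.0007
finger_force: 0.0
```

>>> {"api": "play_rows", "payload": {"increments": [{"travel": [0,0,0],"twist": 0.121},{"travel": [0,0,0],"twist": 0.121},{"travel": [0,0,0],"twist": 0.121},{"travel": [-0.03,-0.026,0],"twist": 0},{"travel": [0,0,0],"twist": 0}]}}

```text
clock: 18.32
ee_pos: [0.538, -0.0613, 0.3147]
tcp_rot: [0.756, 0.654, -0.003, -0.0]
force: [-0.7, -2.2, -0.6]
grip_width: 0.0005
finger_force: 0.0
```

>>> {"api": "play_rows", "payload": {"increments": [{"travel": [0,0,0],"twist": 0},{"travel": [0,0,0],"twist": 0}], "claw": 0}}

```text
clock: 18.48
ee_pos: [0.5417, -0.0575, 0.3161]
tcp_rot: [0.755, 0.655, -0.0, 0.0]
force: [0.2, 0.3, 0.0]
grip_width: 0.0096
finger_force: 0.0
```

```bash
python3 look.py w4 0 -0.02
```

```text
rack [ 0.0012 -0.1112  0.3163] ang 81.94 F [ 0.8  0.1 -0.4] q [ 0.83  0.31 -0.96  1.66  0.27  1.3  -0.32] 18.5333 0.013571104992763313 0.0
crop 177 38 k 4
(-0.05, -0.06, 0.071) [262. 425.]
(-0.064, -0.06, 0.071) [222. 425.]
(0.05, -0.06, 0.071) [543. 424.]
(0.064, -0.06, 0.071) [582. 424.]
```

View pics/w4c.png

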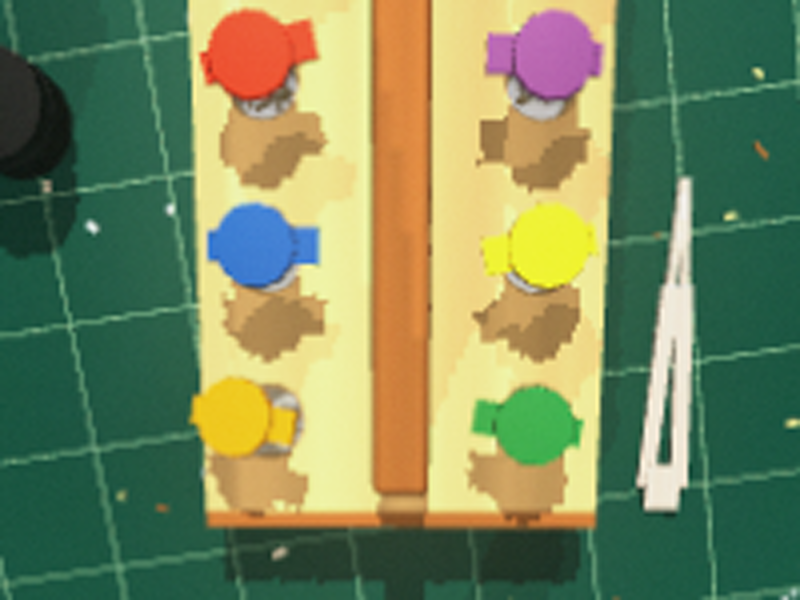

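```bash
python3 - <<'E'
from h import *
from st import *
def toW(x,y,z): return [C[0]+x*np.cos(a)-y*np.sin(a),C[1]+x*np.sin(a)+y*np.cos(a),z]
w=dict(np.load('w4.npz'))
im=w['color'];print('orange',im[38+104,177+58],'blue',im[38+61,177+63])
for t in np.arange(0,1.7,.2):
    f=lambda r,h,y=-.06:((proj(w,toW(-.064+r*np.cos(t)-h*np.sin(t),y,.071+r*np.sin(t)+h*np.cos(t)))[0]-[177,38]+.5)*4).round()
    print(round(t,1),'disc c',f(.014,.006),'tab',f(.036,.003),'back',f(-.003,.003),'disc out',f(0,.006),'disc in',f(.028,.006))
t=0;print('blue shut: c',f(.014,.006,0),f(.036,.003,0),f(-.003,.003,0), 'red',f(.014,.006,.06))
E
python3 - <<'E'
from h import *
c=camera('side');save(c,'s4.png')
h=cv2.cvtColor(c['color'],cv2.COLOR_RGB2HSV)
def bl(lo,hi,box):
    x0,y0,x1,y1=box;m=cv2.inRange(h,lo,hi)[y0:y1,x0:x1];n,l,s,q=cv2.connectedComponentsWithStats(m);i=1+np.argmax(s[1:,4]);return (s[i]+[x0,y0,0,0,0]).tolist(),(q[i]+[x0,y0]).round(1)
print(h[208:222,262:282,0]);print(h[214,262:282])
print('org',bl((14,150,100),(27,255,255),(258,198,290,235)),'blue',bl((100,130,60),(125,255,255),(245,215,275,245)),'red',bl((0,150,100),(6,255,255),(230,230,260,260)))
E
```

```text
orange [238 201  30] blue [ 64 127 210]
0.0 disc c [260. 425.] tab [323. 425.] back [213. 425.] disc out [220. 425.] disc in [300. 425.]
0.2 disc c [254. 426.] tab [318. 426.] back [211. 425.] disc out [216. 425.] disc in [293. 426.]
0.4 disc c [248. 426.] tab [308. 426.] back [211. 425.] disc out [213. 425.] disc in [284. 426.]
0.6 disc c [240. 426.] tab [295. 427.] back [210. 425.] disc out [211. 425.] disc in [271. 427.]
0.8 disc c [232. 426.] tab [279. 428.] back [210. 425.] disc out [208. 425.] disc in [257. 427.]
1.0 disc c [223. 427.] tab [259. 428.] back [211. 425.] disc out [207. 425.] disc in [240. 428.]
1.2 disc c [214. 427.] tab [238. 429.] back [212. 425.] disc out [206. 425.] disc in [223. 428.]
1.4 disc c [206. 427.] tab [215. 429.] back [214. 425.] disc out [205. 425.] disc in [206. 428.]
1.6 disc c [198. 427.] tab [193. 429.] back [215. 424.] disc out [206. 425.] disc in [189. 428.]
blue shut: c [254. 245.] [320. 246.] [206. 246.] red [249.  54.]
[[80 79 76 49 31 26 55 85 87 83 82 82 81 82 78 78 80 79 80 80]
 [65 59 40 25 22 23 23 37 31 26 29 63 74 75 80 80 81 80 80 
[... 517 characters left out ...]
7 27 24 17 16 16 18 19 20 20 19 20 20 19 17 18 18 20]
 [26 27 27 27 25 21 18 16 15 15 16 16 16 18 18 18 17 17 19 20]
 [26 26 26 24 22 21 21 23 17 18 18 17 17 16 17 17 18 17 18 20]
 [27 26 24 22 21 22 23 20 21 21 23 23 19 18 17 18 17 18 18 19]]
[[ 23 106 210]
 [ 24 103 211]
 [ 24 102 208]
 [ 23 110 200]
 [ 21 159 188]
 [ 22 207 207]
 [ 23 217 208]
 [ 23 210 210]
 [ 23 215 208]
 [ 23 212 208]
 [ 22 208 210]
 [ 23 213 208]
 [ 22 208 211]
 [ 23 218 211]
 [ 22 209 198]
 [ 23 153 128]
 [ 31  68  83]
 [ 48  62  74]
 [ 76 111  76]
 [ 80 153  70]]
org ([263, 209, 16, 11, 106], array([270.9, 213.8])) blue ([250, 224, 14, 7, 69], array([256.7, 227.1])) red ([236, 239, 16, 8, 88], array([243.9, 242.4]))
```

>>> {"api": "play_rows", "payload": {"increments": [{"travel": [0.0135,-0.029,0],"twist": 0},{"travel": [0.0135,-0.029,0],"twist": 0},{"travel": [0.0135,-0.029,0],"twist": 0},{"travel": [0.0135,-0.029,0],"twist": 0},{"travel": [0,0,0.03],"twist": -0.121}], "claw": 1}}

```text
clock: 19.0
ee_pos: [0.435, 0.0178, 0.2921]
tcp_rot: [0.712, 0.703, 0.0, 0.008]
force: [1.9, 1.1, 0.2]
grip_width: 0.0002
finger_force: 0.0
```

>>> {"api": "play_rows", "payload": {"increments": [{"travel": [0,0,0.03],"twist": -0.121},{"travel": [0,0,0.03],"twist": -0.121},{"travel": [0,0,0],"twist": -0.121},{"travel": [0,0,0],"twist": -0.121},{"travel": [0,0,0],"twist": -0.121}]}}

```text
clock: 19.42
ee_pos: [0.4346, 0.0139, 0.2258]
tcp_rot: [0.469, 0.883, 0.0, -0.001]
force: [0.2, 0.1, -0.6]
grip_width: 0.0002
finger_force: 0.0
```

>>> {"api": "play_rows", "payload": {"increments": [{"travel": [0,0,0],"twist": -0.121},{"travel": [0,0,0],"twist": -0.121},{"travel": [0,0,0],"twist": -0.121},{"travel": [0,0,0],"twist": -0.121},{"travel": [0,0,0],"twist": -0.121}]}}

```text
clock: 19.83
ee_pos: [0.4351, 0.0137, 0.2264]
tcp_rot: [0.185, 0.983, 0.0, 0.0]
force: [0.2, 0.2, 0.5]
grip_width: 0.0006
finger_force: 0.0
```

>>> {"api": "play_rows", "payload": {"increments": [{"travel": [0,0,0],"twist": -0.121},{"travel": [0,0,0],"twist": -0.119},{"travel": [0,0,0],"twist": 0},{"travel": [0,0,0],"twist": 0}]}}

```text
clock: 20.17
ee_pos: [0.4349, 0.0134, 0.2262]
tcp_rot: [0.071, 0.997, 0.001, 0.0]
force: [-0.5, 0.2, -0.5]
grip_width: 0.0004
finger_force: 0.0
```

```bash
python3 st.py; cat > ow.py <<'E'
from h import *
from st import *
def toW(x,y,z): return [C[0]+x*np.cos(a)-y*np.sin(a),C[1]+x*np.sin(a)+y*np.cos(a),z]
c=camera('wrist');h=cv2.cvtColor(c['color'],cv2.COLOR_RGB2HSV)
for n,lo,hi,x,y in [('org',(10,190,120),(25,255,255),-.05,-.06),('blue',(100,120,60),(125,255,255),-.05,0),('red',(0,170,100),(6,255,255),-.05,.06),('green',(50,140,80),(75,255,255),.05,-.06)]:
    t=proj(c,toW(x,y,.077))[0]
    if not(0<t[0]<560 and 0<t[1]<420): print(n,'out',t);continue
    m=cv2.inRange(h,lo,hi);r=40;x0,y0=max(0,int(t[0])-r),max(0,int(t[1])-r)
    s=m[y0:int(t[1])+r,x0:int(t[0])+r];k,l,q,cc=cv2.connectedComponentsWithStats(s)
    if k<2: print(n,'none');continue
    i=1+np.argmax(q[1:,4]);d=cv2.distanceTransform(np.pad((l==i).astype(np.uint8),1),cv2.DIST_L2,5);v=np.unravel_index(d.argmax(),d.shape)
    p=(x0+v[1]-1,y0+v[0]-1);print(n,'area',q[i][4],'size',q[i][2:4],'disc centre rack@.077',torack(at_z(c,*p,.077)).round(4),'r px',d.max().round(1),'centroid',torack(at_z(c,x0+cc[i][0],y0+cc[i][1],.077)).round(4))
E
python3 ow.py
```

```text
rack [-0.1148 -0.0566  0.2262] ang 171.81 F [-0.5  0.2 -0.5] q [ 1.09  0.24 -1.31  2.02  0.26  1.07  1.09] 20.1667 0.0004281459032052401 0.0
org area 34 size [12 23] disc centre rack@.077 [-0.0644 -0.0648  0.077 ] r px 1.0 centroid [-0.054  -0.0573  0.077 ]
blue area 71 size [14  7] disc centre rack@.077 [-0.0641 -0.0016  0.077 ] r px 4.0 centroid [-0.0636 -0.0002  0.077 ]
red area 130 size [17 18] disc centre rack@.077 [-0.0586  0.0638  0.077 ] r px 3.6 centroid [-0.0586  0.0626  0.077 ]
green area 16 size [7 4] disc centre rack@.077 [ 0.0458 -0.0568  0.077 ] r px 1.4 centroid [ 0.0462 -0.0591  0.077 ]
```

>>> {"api": "play_rows", "payload": {"increments": [{"travel": [0,0,0.035],"twist": 0},{"travel": [0,0,0.035],"twist": 0},{"travel": [0,0,0.035],"twist": 0},{"travel": [0,0,0.035],"twist": 0},{"travel": [0,0,0.034],"twist": 0}]}}

```text
clock: 20.63
ee_pos: [0.4346, 0.0127, 0.0504]
tcp_rot: [0.072, 0.997, -0.0, -0.0]
force: [0.4, -0.6, 0.5]
grip_width: 0.0003
finger_force: 0.0
```

>>> {"api": "play_rows", "payload": {"increments": [{"travel": [0,0,0],"twist": 0},{"travel": [-0.008,0,0],"twist": 0},{"travel": [-0.008,0,0],"twist": 0},{"travel": [-0.004,0,0],"twist": 0},{"travel": [-0.004,0,0],"twist": 0}]}}

```text
clock: 21.05
ee_pos: [0.4614, 0.009, 0.0543]
tcp_rot: [0.071, 0.997, 0.0, 0.002]
force: [-0.5, 0.4, 0.1]
grip_width: 0.0002
finger_force: 0.0
```

>>> {"api": "play_rows", "payload": {"increments": [{"travel": [-0.004,0,0],"twist": 0},{"travel": [-0.003,0,0],"twist": 0},{"travel": [-0.003,0,0],"twist": 0},{"travel": [0,0,0],"twist": 0}]}}

```text
clock: 21.38
ee_pos: [0.4691, 0.0076, 0.0525]
tcp_rot: [0.071, 0.997, 0.0, 0.0]
force: [0.1, -0.1, -0.9]
grip_width: 0.0002
finger_force: 0.0
```

```bash
python3 st.py; sed -i "s/^c=camera('wrist')/import sys\nc=dict(np.load(sys.argv[1])) if len(sys.argv)>1 else camera('wrist')/" ow.py; python3 ow.py w4.npz; python3 ow.py w2.npz
```

```text
rack [-0.0801 -0.0577  0.0525] ang 171.89 F [ 0.1 -0.1 -0.9] q [ 0.7   0.58 -0.95  2.1   0.67  0.8   0.77] 21.3833 0.00023665967959708546 0.0
org area 337 size [26 19] disc centre rack@.077 [-0.0589 -0.0575  0.077 ] r px 9.2 centroid [-0.0567 -0.0576  0.077 ]
blue area 378 size [27 21] disc centre rack@.077 [-0.0501 -0.0003  0.077 ] r px 9.4 centroid [-0.0481 -0.0002  0.077 ]
red area 415 size [29 22] disc centre rack@.077 [-0.0497  0.0599  0.077 ] r px 10.0 centroid [-0.0481  0.0597  0.077 ]
green area 325 size [26 19] disc centre rack@.077 [ 0.0461 -0.0605  0.077 ] r px 9.2 centroid [ 0.0452 -0.0602  0.077 ]
org area 228 size [15 20] disc centre rack@.077 [-0.0569 -0.0604  0.077 ] r px 7.2 centroid [-0.0578 -0.0594  0.077 ]
blue area 381 size [28 21] disc centre rack@.077 [-0.0503 -0.0002  0.077 ] r px 9.2 centroid [-0.0477 -0.0003  0.077 ]
red area 413 size [29 21] disc centre rack@.077 [-0.0495  0.0591  0.077 ] r px 9.8 centroid [-0.0479  0.0596  0.077 ]
green area 98 size [ 8 18] disc centre rack@.077 [ 0.0628 -0.0627  0.077 ] r px 3.6 centroid [ 0.0633 -0.0617  0.077 ]
```

>>> {"api": "play_rows", "payload": {"increments": [{"travel": [-0.002,0,0],"twist": 0},{"travel": [-0.002,0,0],"twist": 0},{"travel": [-0.001,0,0],"twist": 0},{"travel": [0,0,0],"twist": 0}]}}

```text
clock: 21.72
ee_pos: [0.4733, 0.0071, 0.0521]
tcp_rot: [0.07, 0.998, 0.0, 0.0]
force: [0.5, -0.5, 1.4]
grip_width: 0.0006
finger_force: 0.0
```

```bash
python3 st.py; python3 ow.py
```

```text
rack [-0.0758 -0.0575  0.0521] ang 171.93 F [ 0.5 -0.5  1.4] q [ 0.7   0.58 -0.94  2.09  0.67  0.8   0.77] 21.7167 0.0006445171085316125 0.008292100683320314
org area 42 size [ 9 26] disc centre rack@.077 [-0.053  -0.0575  0.077 ] r px 1.0 centroid [-0.0415 -0.0581  0.077 ]
blue area 41 size [ 5 15] disc centre rack@.077 [-0.0505  0.0121  0.077 ] r px 2.0 centroid [-0.0486  0.0118  0.077 ]
red area 924 size [48 31] disc centre rack@.077 [-0.039   0.0628  0.077 ] r px 8.0 centroid [-0.0447  0.0604  0.077 ]
green out [274.60035981 421.46394895]
```

```bash
cat > sd.py <<'E'
from h import *
def bl(im,lo,hi,box):
    h=cv2.cvtColor(im,cv2.COLOR_RGB2HSV);x0,y0,x1,y1=box;m=cv2.inRange(h,lo,hi)[y0:y1,x0:x1];n,l,s,q=cv2.connectedComponentsWithStats(m)
    if n<2:return None
    i=1+np.argmax(s[1:,4]);return (s[i]+[x0,y0,0,0,0]).tolist(),(q[i]+[x0,y0]).round(1)
c=camera('side')
for n,im in [('s4',cv2.imread('pics/s4.png')[:,:,::-1].copy()),('now',c['color'])]:
    print(n,'org',bl(im,(8,185,90),(25,255,255),(258,198,290,232)),'blue',bl(im,(100,130,60),(125,255,255),(245,215,275,245)))
E
python3 sd.py
```

```text
s4 org ([264, 209, 13, 10, 86], array([270.8, 213.8])) blue ([250, 224, 14, 7, 69], array([256.7, 227.1]))
now org None blue ([250, 224, 13, 7, 68], array([256.7, 227.1]))
```

>>> {"api": "play_rows", "payload": {"increments": [{"travel": [-0.002,0,0],"twist": 0},{"travel": [-0.001,0,0],"twist": 0},{"travel": [-0.001,0,0],"twist": 0},{"travel": [0,0,0],"twist": 0}]}}

```text
clock: 22.15
ee_pos: [0.4773, 0.0066, 0.0521]
tcp_rot: [0.07, 0.998, 0.0, -0.0]
force: [0.4, 0.1, 0.8]
grip_width: 0.0006
finger_force: 0.3
```

```bash
python3 st.py; python3 sd.py
```

```text
rack [-0.0718 -0.0575  0.0521] ang 171.93 F [0.4 0.1 0.8] q [ 0.69  0.59 -0.94  2.08  0.67  0.81  0.77] 22.15 0.0006305938063091884 0.33039210364222527
s4 org ([264, 209, 13, 10, 86], array([270.8, 213.8])) blue ([250, 224, 14, 7, 69], array([256.7, 227.1]))
now org None blue ([250, 224, 13, 7, 68], array([256.7, 227.1]))
```

>>> {"api": "play_rows", "payload": {"increments": [{"travel": [0.01,0,0],"twist": 0},{"travel": [0.02,0,0],"twist": 0},{"travel": [0,0,-0.04],"twist": 0},{"travel": [0,0,-0.04],"twist": 0},{"travel": [0,0,-0.04],"twist": 0}]}}

```text
clock: 22.62
ee_pos: [0.4453, 0.0115, 0.1726]
tcp_rot: [0.069, 0.998, 0.0, -0.001]
force: [1.5, -1.1, 1.1]
grip_width: 0.0005
finger_force: 0.0
```

>>> {"api": "play_rows", "payload": {"increments": [{"travel": [0,0,-0.04],"twist": 0.121},{"travel": [0,0,-0.04],"twist": 0.121},{"travel": [0,0,-0.04],"twist": 0.121},{"travel": [0,0,-0.02],"twist": 0.121},{"travel": [0,0,0],"twist": 0.121}]}}

```text
clock: 23.03
ee_pos: [0.4498, 0.0113, 0.3163]
tcp_rot: [0.367, 0.93, -0.001, 0.004]
force: [-0.1, 0.7, -0.1]
grip_width: 0.0006
finger_force: 0.0
```

>>> {"api": "play_rows", "payload": {"increments": [{"travel": [0,0,0],"twist": 0.121},{"travel": [0,0,0],"twist": 0.121},{"travel": [0,0,0],"twist": 0.121},{"travel": [0,0,0],"twist": 0.121},{"travel": [0,0,0],"twist": 0.121}]}}

```text
clock: 23.45
ee_pos: [0.4466, 0.0109, 0.3116]
tcp_rot: [0.628, 0.779, -0.001, 0.0]
force: [-0.9, -0.2, 0.2]
grip_width: 0.0007
finger_force: 0.0
```

>>> {"api": "play_rows", "payload": {"increments": [{"travel": [0,0,0],"twist": 0.121},{"travel": [0,0,0],"twist": 0.121},{"travel": [0,0,0],"twist": 0.12},{"travel": [-0.027,0.035,0],"twist": 0},{"travel": [-0.027,0.035,0],"twist": 0}]}}

```text
clock: 23.87
ee_pos: [0.5054, -0.0482, 0.313]
tcp_rot: [0.754, 0.656, -0.001, 0.003]
force: [0.2, -1.2, 1.4]
grip_width: 0.0005
finger_force: 0.0
```

>>> {"api": "play_rows", "payload": {"increments": [{"travel": [0,0.03,0],"twist": 0},{"travel": [0,0,0],"twist": 0},{"travel": [0,0,0],"twist": 0}]}}

```text
clock: 24.12
ee_pos: [0.5353, -0.0528, 0.3106]
tcp_rot: [0.756, 0.655, 0.0, -0.002]
force: [0.5, 1.6, -0.2]
grip_width: 0.0008
finger_force: 0.0
```

```bash
python3 st.py; python3 ow.py;python3 sd.py
```

```text
rack [-0.0061 -0.1082  0.3106] ang 81.86 F [ 0.5  1.6 -0.2] q [ 0.9   0.34 -1.06  1.68  0.3   1.3  -0.36] 24.1167 0.0008270058236505055 0.0
org area 116 size [23 19] disc centre rack@.077 [-0.058  -0.0665  0.077 ] r px 2.2 centroid [-0.0511 -0.0641  0.077 ]
blue area 390 size [28 21] disc centre rack@.077 [-0.0492 -0.0003  0.077 ] r px 9.8 centroid [-0.0479 -0.0001  0.077 ]
red area 424 size [28 22] disc centre rack@.077 [-0.049   0.0595  0.077 ] r px 10.2 centroid [-0.0478  0.0598  0.077 ]
green area 326 size [27 18] disc centre rack@.077 [ 0.0463 -0.0599  0.077 ] r px 9.0 centroid [ 0.0448 -0.0602  0.077 ]
s4 org ([264, 209, 13, 10, 86], array([270.8, 213.8])) blue ([250, 224, 14, 7, 69], array([256.7, 227.1]))
now org ([262, 209, 14, 8, 74], array([268.8, 212.8])) blue ([250, 224, 14, 7, 70], array([256.8, 227.1]))
```

```bash
sed -i "s/(10,190,120),(25,255,255)/(10,190,120),(32,255,255)/" ow.py; python3 ow.py | head -1; python3 ow.py w4.npz|head -1
```

```text
org area 346 size [27 19] disc centre rack@.077 [-0.0505 -0.0596  0.077 ] r px 9.2 centroid [-0.0491 -0.0604  0.077 ]
org area 337 size [26 19] disc centre rack@.077 [-0.0589 -0.0575  0.077 ] r px 9.2 centroid [-0.0567 -0.0576  0.077 ]
```

>>> {"api": "play_rows", "payload": {"increments": [{"travel": [0.027,0.0015,0],"twist": -0.002},{"travel": [0.027,0.0015,0],"twist": 0},{"travel": [0.027,0.0015,0],"twist": 0},{"travel": [0.027,0.0015,0],"twist": 0},{"travel": [0,0,0],"twist": 0}], "claw": 0.5}}

```text
clock: 24.68
ee_pos: [0.5551, 0.0603, 0.3137]
tcp_rot: [0.752, 0.659, 0.002, 0.0]
force: [-1.2, 0.5, 0.1]
grip_width: 0.0291
finger_force: 0.0
```

>>> {"api": "play_rows", "payload": {"increments": [{"travel": [0,0,0.034],"twist": 0},{"travel": [0,0,0.034],"twist": 0},{"travel": [0,0,0.034],"twist": 0},{"travel": [0,0,0],"twist": 0},{"travel": [0,0,0],"twist": 0}]}}

```text
clock: 25.1
ee_pos: [0.5546, 0.0525, 0.21]
tcp_rot: [0.755, 0.656, -0.001, -0.0]
force: [0.5, 0.2, 1.0]
grip_width: 0.0461
finger_force: 0.0
```

```bash
python3 st.py
```

```text
rack [-0.0016 -0.0013  0.21  ] ang 82.03 F [0.5 0.2 1. ] q [ 0.62  0.48 -1.    1.77  0.44  1.14 -0.66] 25.1 0.046091320973970125 0.0
```

>>> {"api": "play_rows", "payload": {"increments": [{"travel": [0.001,0.001,0.035],"twist": 0},{"travel": [0,0,0.035],"twist": 0},{"travel": [0,0,0.03],"twist": 0},{"travel": [0,0,0],"twist": 0},{"travel": [0,0,0],"twist": 0}]}}

```text
clock: 25.52
ee_pos: [0.558, 0.0539, 0.1119]
tcp_rot: [0.755, 0.656, 0.0, 0.0]
force: [0.8, 0.2, 0.3]
grip_width: 0.0459
finger_force: 0.0
```

>>> {"api": "play_rows", "payload": {"increments": [{"travel": [0,0,0.006],"twist": 0},{"travel": [0,0,0.006],"twist": 0},{"travel": [0,0,0.006],"twist": 0},{"travel": [0,0,0.006],"twist": 0},{"travel": [0,0,0],"twist": 0}]}}

```text
clock: 25.93
ee_pos: [0.557, 0.0534, 0.0854]
tcp_rot: [0.755, 0.656, -0.0, -0.0]
force: [-0.4, 0.3, -0.2]
grip_width: 0.0458
finger_force: 0.0
```

```bash
python3 st.py
```

```text
rack [ 0.0006 -0.      0.0854] ang 81.97 F [-0.4  0.3 -0.2] q [ 0.52  0.63 -0.88  1.87  0.6   0.93 -0.78] 25.9333 0.045816771626826826 0.0
```

>>> {"api": "play_rows", "payload": {"increments": [{"travel": [0,0,0.004],"twist": 0},{"travel": [0,0,0.0025],"twist": 0},{"travel": [0,0,0],"twist": 0}]}}

```text
clock: 26.18
ee_pos: [0.5571, 0.0537, 0.0791]
tcp_rot: [0.755, 0.656, -0.0, -0.0]
force: [-0.2, -0.2, 0.6]
grip_width: 0.0459
finger_force: 0.0
```

>>> {"api": "play_rows", "payload": {"increments": [{"travel": [0,0,0],"twist": 0},{"travel": [0,0,0],"twist": 0},{"travel": [0,0,0],"twist": 0},{"travel": [0,0,0],"twist": 0},{"travel": [0,0,0],"twist": 0}], "claw": 1, "grip_force": 8}}

```text
clock: 26.6
ee_pos: [0.5572, 0.0538, 0.0797]
tcp_rot: [0.755, 0.656, -0.0, -0.0]
force: [1.0, 0.6, 0.3]
grip_width: 0.0182
finger_force: 8.0
```

>>> {"api": "play_rows", "payload": {"increments": [{"travel": [0,0,0],"twist": 0},{"travel": [0,0,0],"twist": 0},{"travel": [0,0,0],"twist": 0}]}}

```text
clock: 26.85
ee_pos: [0.5572, 0.0538, 0.0797]
tcp_rot: [0.755, 0.656, -0.0, -0.0]
force: [-2.8, -0.8, 1.8]
grip_width: 0.0181
finger_force: 8.0
```

```bash
python3 st.py; python3 sd.py|tail -1
```

```text
rack [0.0008 0.0004 0.0797] ang 81.98 F [-2.8 -0.8  1.8] q [ 0.52  0.64 -0.87  1.87  0.61  0.93 -0.78] 26.85 0.018079100654954595 7.999392002820969
now org ([262, 210, 13, 7, 70], array([268.8, 212.8])) blue ([250, 224, 13, 7, 69], array([256.5, 227. ]))
```

>>> {"api": "play_rows", "payload": {"increments": [{"travel": [0,0,0],"twist": 0},{"travel": [0,0,0],"twist": 0},{"travel": [0,0,0],"twist": 0}], "grip_force": 45}}

```text
clock: 27.15
ee_pos: [0.5572, 0.0538, 0.0797]
tcp_rot: [0.755, 0.656, -0.0, -0.0]
force: [-2.7, -0.6, 3.9]
grip_width: 0.0178
finger_force: 45.0
```

>>> {"api": "play_rows", "payload": {"increments": [{"travel": [0,0,-0.001],"twist": 0},{"travel": [0,0,-0.002],"twist": 0},{"travel": [0,0,-0.003],"twist": 0},{"travel": [0,0,-0.003],"twist": 0},{"travel": [0,0,-0.001],"twist": 0}]}}

```text
clock: 27.57
ee_pos: [0.5576, 0.0538, 0.0899]
tcp_rot: [0.755, 0.656, 0.0, 0.0]
force: [0.1, -0.0, -5.2]
grip_width: 0.0182
finger_force: 45.0
```

```bash
python3 st.py; python3 sd.py|tail -1
```

```text
rack [0.0012 0.0004 0.0899] ang 81.98 F [ 0.1 -0.  -5.2] q [ 0.53  0.62 -0.89  1.86  0.59  0.94 -0.77] 27.5667 0.01818098205543943 44.993703961372375
now org ([262, 206, 13, 8, 74], array([268.4, 209.6])) blue ([249, 221, 14, 7, 69], array([256.2, 223.6]))
```

>>> {"api": "play_rows", "payload": {"increments": [{"travel": [0,0,-0.003],"twist": 0},{"travel": [0,0,-0.005],"twist": 0},{"travel": [0,0,-0.006],"twist": 0},{"travel": [0,0,-0.006],"twist": 0},{"travel": [0,0,-0.006],"twist": 0}]}}

```text
clock: 28.03
ee_pos: [0.5576, 0.0539, 0.1165]
tcp_rot: [0.755, 0.656, 0.0, 0.0]
force: [0.2, 0.1, -5.2]
grip_width: 0.0175
finger_force: 45.0
```

>>> {"api": "play_rows", "payload": {"increments": [{"travel": [0,0,-0.006],"twist": 0},{"travel": [0,0,-0.006],"twist": 0},{"travel": [0,0,-0.006],"twist": 0},{"travel": [0,0,-0.006],"twist": 0},{"travel": [0,0,-0.006],"twist": 0}]}}

```text
clock: 28.45
ee_pos: [0.5574, 0.0537, 0.1463]
tcp_rot: [0.755, 0.656, 0.0, 0.0]
force: [-0.1, -0.5, -5.1]
grip_width: 0.0178
finger_force: 45.0
```

>>> {"api": "play_rows", "payload": {"increments": [{"travel": [0,0,-0.006],"twist": 0},{"travel": [0,0,-0.006],"twist": 0},{"travel": [0,0,-0.006],"twist": 0},{"travel": [0,0,-0.006],"twist": 0},{"travel": [0,0,-0.006],"twist": 0}]}}

```text
clock: 28.87
ee_pos: [0.5574, 0.0538, 0.1762]
tcp_rot: [0.755, 0.656, -0.0, -0.0]
force: [-0.3, -0.7, -6.4]
grip_width: 0.0176
finger_force: 45.0
```

>>> {"api": "play_rows", "payload": {"increments": [{"travel": [0,0,-0.003],"twist": 0},{"travel": [0,0,-0.002],"twist": 0},{"travel": [0,0,0],"twist": 0},{"travel": [0,0,0],"twist": 0},{"travel": [0,0,0],"twist": 0}]}}

```text
clock: 29.28
ee_pos: [0.5572, 0.0537, 0.1803]
tcp_rot: [0.755, 0.656, -0.0, -0.0]
force: [-0.5, 0.2, -5.2]
grip_width: 0.0175
finger_force: 45.0
```

```bash
python3 st.py; python3 - <<'E'
from h import *
from st import *
from sd import bl
def toW(x,y,z): return [C[0]+x*np.cos(a)-y*np.sin(a),C[1]+x*np.sin(a)+y*np.cos(a),z]
s=get_state();dz=s['ee_pos'][2]-.0797;sh=s['ee_pos'][:2]-[.5572,.0538];print('dz',dz,sh)
old=cv2.imread('pics/s4.png')[:,:,::-1].copy()
cols={'blue':((100,130,60),(125,255,255),(-.05,0)),'red':((0,150,100),(6,255,255),(-.05,.06)),'purple':((135,80,60),(160,255,255),(.05,.06)),'org':((8,185,90),(25,255,255),(-.05,-.06))}
for n,(lo,hi,xy) in cols.items():
    for im,d in [(old,0),(c['color'],dz)]:
        P=np.array(toW(*xy,.077+d));P[:2]+=sh if d else 0
        t=proj(c,P)[0];b=bl(im,lo,hi,(int(t[0])-14,int(t[1])-14,int(t[0])+14,int(t[1])+14));print(n,'offset px',(b[1]-t).round(1) if b else None,b[0][2:] if b else '')
E
```

```text
rack [0.0007 0.0003 0.1803] ang 81.98 F [-0.5  0.2 -5.2] q [ 0.6   0.51 -0.98  1.79  0.48  1.09 -0.68] 29.2833 0.0175113631669063 44.9936306476593
s4 org ([264, 209, 13, 10, 86], array([270.8, 213.8])) blue ([250, 224, 14, 7, 69], array([256.7, 227.1]))
now org None blue None
dz 0.10057367599627742 [-4.36431792e-05 -1.27684516e-04]Traceback (most recent call last):
  File "<stdin>", line 9, in <module>
NameError: name 'c' is not defined. Did you mean: 'C'?
```

```bash
python3 - <<'E'
from h import *
from st import *
from sd import bl
c=camera('side')
def toW(x,y,z): return [C[0]+x*np.cos(a)-y*np.sin(a),C[1]+x*np.sin(a)+y*np.cos(a),z]
dz=.1006
old=cv2.imread('pics/s4.png')[:,:,::-1].copy()
cols={'blue':((100,130,60),(125,255,255),(-.05,0)),'red':((0,150,100),(6,255,255),(-.05,.06)),'purple':((135,80,60),(165,255,255),(.05,.06)),'org':((8,185,90),(25,255,255),(-.05,-.06))}
for n,(lo,hi,xy) in cols.items():
    for im,d in [(old,0),(c['color'],dz)]:
        t=proj(c,toW(*xy,.077+d))[0];b=bl(im,lo,hi,(int(t[0])-14,int(t[1])-14,int(t[0])+14,int(t[1])+14));print(n,'offset px',(b[1]-t).round(1) if b else None,b[0][2:] if b else '')
E
python3 ow.py
```

```text
s4 org ([264, 209, 13, 10, 86], array([270.8, 213.8])) blue ([250, 224, 14, 7, 69], array([256.7, 227.1]))
now org None blue None
blue offset px [-1.   0.9] [14, 7, 69]
blue offset px [-1.3  0.8] [15, 7, 75]
red offset px [-1.2  1. ] [16, 8, 88]
red offset px [-1.4  0.9] [17, 9, 96]
purple offset px [0.4 0.9] [14, 8, 75]
purple offset px [0.1 1.1] [16, 8, 89]
org offset px [1.6 1.5] [13, 10, 86]
org offset px [-0.6  0.7] [13, 8, 76]
org area 1 size [1 1] disc centre rack@.077 [-0.044  -0.1032  0.077 ] r px 1.0 centroid [-0.044  -0.1032  0.077 ]
blue area 733 size [49 21] disc centre rack@.077 [-0.0758 -0.0262  0.077 ] r px 10.2 centroid [-0.0714 -0.0285  0.077 ]
red area 1601 size [50 45] disc centre rack@.077 [-0.0715  0.0558  0.077 ] r px 18.2 centroid [-0.0697  0.0563  0.077 ]
green none
```

```bash
python3 -c "
from rig import *
s=get_state();print(abs(s['joint_velocities']).max(),s['finger_force']);print(close_job())"
```

```text
0.002599099550926363 44.99359488487244
the job is handed in; nothing more can be done
None
```

I pressed the two open caps (orange and green) shut, then gripped the rack by the middle of its rail, lifted it 10 cm and handed it in held level and still; pressing left the orange vial leaning, so I nudged it upright, and after the lift the side camera confirmed the red, blue, orange and purple vials but could not show green and yellow.

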